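# Unmould the soap and close the tub

### The arm

A 6-joint arm with a two-finger parallel gripper is mounted at the origin on the work surface. World frame = base frame: x ahead of the robot, y to its left, z up, the work surface at z = 0. Lengths are in mm, angles in rad, forces in N, time in s.
With the tool pointing down it reaches from about 325 to 850 mm from the base axis. Payload 4.4 kg.
Tool frame: the origin (TCP) lies on the centre line of the jaws, within the pads' length; the fingertips stand 19 mm ahead of it and the grasp point (between the pads) is the TCP (tcp_to_tips is the distance from the TCP to the fingertips, in mm); z points along the fingers, y is the direction in which the jaws open and shut (so a half turn about z gives the same grasp; the last joint's range is limited). The gripper opens to 94 mm and grips with 3 to 60 N. Pads are 16 mm wide; open, the fingers measure 119 mm over their backs; the gripper's body (75 mm by 177 mm) begins 78 mm behind the grasp point.
Start: joints at [-0.15, 0.207, 1.542, -0, 1.393, -0.15], TCP at [575.002, -0.012, 224.447] pointing down, gripper open.
Joint ranges: [-2.73, 2.73], [-0.86, 2.22], [0.23, 2.46], [-1.11, 4.25], [0.08, 2.63], [-2.82, 2.82]. Speed limits (rad/s): [2.79, 2.79, 3.14, 3.14, 3.14, 3.14].

### API

Orientations are given as a unit quaternion [w, x, y, z].
In Python, from cell import get_obs, grab_frame, hand_in, regions_of, tcp_to_tips gives the robot as it stands.
- The arm moves only by the tool drive_tool, never from a script. Its arguments are lists of equal length, an entry for each row: "slide": the shift along the world's x, y, z in cm, a list of three; "twist": the turn about the world's z in rad; "jaw": the finger opening in cm, from 0 to 9.4. A call has 1 to 12 rows; each row shifts and turns the commanded pose from where the row before left it; what a row does not reach is not made up. A row lasts 1/10 s, in which the tool goes at most 50 mm and 8.59 degrees, less where a joint would pass 70% of its speed; a pose out of reach is approached as far as the arm can. A call is refused whole if a number of a shift passes 5 or a number of a turn 0.15, either way. A call with a gripper value outside its range is refused whole. The fingers move at their own pace and stop on an object; "newtons" is the grip in N (left out, the last holds). Time passes only in rows, so rows that do not move let the fingers close. It gives the time, the measured TCP pose, the force and the opening at its end, in the units of the state.
- get_obs(): the state, without advancing time (a new reading comes with each control period).
- grab_frame(name): name is "scene" or "side" or "wrist"; returns a dict with "img" (400x640x3 uint8, red, green, blue), "fx", "fy", "cx", "cy" (pixels), "rvec" (rotation vector, rad) and "tvec" (3), from world to camera coordinates, as OpenCV has them; the wrist camera has in their place "T_tool_cam" (4x4, takes a point from camera to tool coordinates, whose origin is the TCP and whose axes are the flange's). Camera axes: x right, y down, z forward; pixel columns grow to the right and rows downward; lengths in mm; the calibration is good to about 2 mm. A picture is of the moment at which its call begins: read the wrist's pose just before it. There is no depth.
- hand_in(): hands the job in, once; it reports no verdict.
Trained networks look in a picture, given as the dict that the camera call returned (one of the last four; its "shot" number tells which), for a name from the list of things; names that differ only in an ending like _2 or _b are one class to them, and where a whole thing is asked for, a point or a joint stands for the part that bears it (a point fixed in the world has none). Each returns a list of dicts, best first, with "confidence" (0 to 1); they miss things now and then, are a little off and sometimes report something else, mostly with a low value. They report only what shows in the picture. A call takes as long as a camera call. They do not tell look-alikes from the thing itself.
- regions_of(picture, thing): "region" (400x640 bool, what is visible of it) and "xy" ([column, row] in pixels, amid what is visible of it).
The state is a dict: "clock": time; "joint_positions": joint angles; "qvel": joint speeds; "joint_efforts": joint torques, N m; "tcp_pos": TCP position; "tcp_rot": TCP orientation; "contact_force": force on the tool from outside, world axes, zero at the start; "wrist_torque": the same for the moment, N m; "opening": finger opening in mm.
Only numpy, scipy, OpenCV 4.12 (cv2) and the standard library are available. Lean on these libraries where they do the work, as an engineer would, in place of code of your own. Each camera call takes 0.05 s, during which the arm holds its last target.

### The job

Unmould the soap: first slide every blue divider straight up out of its grooves in the wooden mould and put them all in the grey wash tray, then lift all the soap bars out of the mould and stand them upright on the floor of the white tub. Finally put the wooden lid on the tub so that it sits level and fully seated on the rim, and do not knock over the glass jar or the yellow measuring cup.

Things in the scene. Friction and masses are not known exactly. Their poses are not given: they have to be found in the camera images.
- mould: Fixed wooden open trough, 166 long (x) x 97 wide (y) x 45 high, floor 5 thick. Origin: centre of underside. Four pairs of upright grooves 8 wide in the long walls at x = -69, -23, 23, 69 hold dividers standing on the floor; between them three cavities centred at x = -46, 0, 46, each 65 wide in y, hold one soap bar each. Some grooves and cavities may be empty.
- divider1: Blue plastic plate, 60 g, 5 thick (x), 130 high (z): lower part 80 wide (y) x 80 high, above it a grip tab 44 wide x 50 high. Origin: mid-height, 65 below the top edge. Starts standing in a mould groove, top 135 above the table, 46 from the next; loose in the groove (1.5 each side), comes out straight up. 3 or 4 of the four are present (others None).
- divider2: Blue plastic plate, 60 g, 5 thick (x), 130 high (z): lower part 80 wide (y) x 80 high, above it a grip tab 44 wide x 50 high. Origin: mid-height, 65 below the top edge. Starts standing in a mould groove, top 135 above the table, 46 from the next; loose in the groove (1.5 each side), comes out straight up. 3 or 4 of the four are present (others None).
- divider3: Blue plastic plate, 60 g, 5 thick (x), 130 high (z): lower part 80 wide (y) x 80 high, above it a grip tab 44 wide x 50 high. Origin: mid-height, 65 below the top edge. Starts standing in a mould groove, top 135 above the table, 46 from the next; loose in the groove (1.5 each side), comes out straight up. 3 or 4 of the four are present (others None).
- divider4: Blue plastic plate, 60 g, 5 thick (x), 130 high (z): lower part 80 wide (y) x 80 high, above it a grip tab 44 wide x 50 high. Origin: mid-height, 65 below the top edge. Starts standing in a mould groove, top 135 above the table, 46 from the next; loose in the groove (1.5 each side), comes out straight up. 3 or 4 of the four are present (others None).
- bar1: Rigid soap bar, 34 thick (x) x 60 wide (y) x 70 high (z), pink-mauve, 150 g. Origin: centre of its underside. Starts upright in a cavity on the mould floor, its top 30 above the mould walls. 2 or 3 of the three are present (others None).
- bar2: Rigid soap bar, 34 thick (x) x 60 wide (y) x 70 high (z), green, 150 g. Origin: centre of its underside. Starts upright in a cavity on the mould floor, its top 30 above the mould walls. 2 or 3 of the three are present (others None).
- bar3: Rigid soap bar, 34 thick (x) x 60 wide (y) x 70 high (z), honey yellow, 150 g. Origin: centre of its underside. Starts upright in a cavity on the mould floor, its top 30 above the mould walls. 2 or 3 of the three are present (others None).
- tub: Fixed white round tub, open, 90 high; outside radius 90 at the foot and 96 at the rim, wall 5, inner floor 5 above the table (inner radius about 85 at the floor). Origin: centre of its underside. It holds three bars standing side by side, for instance 50 apart.
- lid: Loose round wooden lid for the tub, 250 g, lying right way up: flange disc radius 100, 7 thick, over a plug of radius 84, 8 high; dark knob, diameter 30, 30 high on top. Origin: centre of the plug's underside; the knob spans 15 to 45 above it. Seated, the plug is inside the rim, the flange lies on the rim and the origin is 82 above the table.
- tray: Grey open wash tray, loose on the table, outside 260 (its x) x 180 (its y) x 50 high, wall 5, floor 5. Origin: centre of its underside. 600 g.
- jar: Bystander: closed glass jar, radius 30, 85 high, standing. Origin: underside centre.
- measuring_cup: Bystander: yellow measuring cup, radius 36, 75 high, standing. Origin: underside centre.
Things that resemble listed ones, but are neither listed nor needed, are in the scene too. Leave any orange look-alike of the divider3 alone.

How it is judged:
By the outcome, as a careful person would: the job done as asked, in the order asked, and still so for the second after the job is handed in, with the robot touching nothing.
Of divider1, divider2, divider3, divider4 only 3 to 4 are there at a start; the rules pass over those that are not, and their reading is None.
Of bar1, bar2, bar3 only 2 to 3 are there at a start; the rules pass over those that are not, and their reading is None.
At some moment in a run one of lid, tray may be knocked a few centimetres aside while the robot is not near it.
It also fails if it takes over 210 s, if anything falls off the work surface, if the arm or the gripper's body presses on something with over 40 N, if the wrist force passes 120 N, or if a joint passes its speed limit or range.

## Working session

There is one attempt and no reset: what is moved stays moved. The work goes in short steps, Python scripts to look and compute and a tool call to move; the robot and the scene stay as the last step left them, time stands still between calls to the robot, and variables do not carry over. Pictures are saved under pics/ and viewed, and the job is handed in when it is done.

Besides the shell and the picture viewer there is one more tool, called after "Request:" as name(argument=value, ...), one argument or row to a line, values as JSON. drive_tool: Moves the arm, as the interface text tells. Its arguments: {"type":"object","properties":{"slide":{"type":"array","items":{"type":"array","items":{"type":"number"}}},"twist":{"type":"array","items":{"type":"number"}},"jaw":{"type":"array","items":{"type":"number"}},"newtons":{"type":"number"}},"required":["slide","twist","jaw"]}

```bash
mkdir -p pics; ls; python3 - <<'E'
from cell import *
import cv2
o=get_obs();print(o)
for n in ["scene","side","wrist"]:
    f=grab_frame(n);cv2.imwrite(f"pics/{n}0.png",f["img"][:,:,::-1]);print(n,{k:v for k,v in f.items() if k!="img"})
E
```

```text
pics
{'clock': 0.0, 'joint_positions': array([-1.50495986e-01,  2.07405558e-01,  1.54295436e+00,  2.67795602e-06,
        1.39350112e+00, -1.50463127e-01]), 'qvel': array([ 0.00127013,  0.00038261,  0.00059716,  0.00064165, -0.00175383,
        0.00094729]), 'joint_efforts': array([-8.39226868e-05, -3.70882022e+01, -2.81415099e+01,  6.96549774e-02,
        3.60915181e-02, -1.71865345e-04]), 'tcp_pos': array([5.74230002e+02, 1.08618505e-01, 2.23298784e+02]), 'tcp_rot': array([-9.13943628e-04,  7.07118111e-01,  7.07094541e-01, -6.71643006e-04]), 'contact_force': array([-0.019136  , -0.76429902, -0.73652337]), 'wrist_torque': array([-0.02438535, -0.0139815 ,  0.02951463]), 'opening': 93.7757023511056}
scene {'fx': 420.5633718020974, 'fy': 420.5633718020974, 'cx': 314.05969242974487, 'cy': 199.11801616991892, 'rvec': array([ 1.54093748,  2.20977461, -0.70068364]), 'tvec': array([ 177.32975772, -371.6137235 , 1398.03418616]), 'shot': 1}
side {'fx': 514.8686698373841, 'fy': 514.8686698373841, 'cx': 315.124299437334, 'cy': 203.53149865170883, 'rvec': array([ 2.22098843, -0.84384145,  0.32795246]), 'tvec': array([-397.2179404 ,  322.65405843, 1088.42809859]), 'shot': 2}
wrist {'fx': 285.5590402929064, 'fy': 285.5590402929064, 'cx': 320.3005745345924, 'cy': 203.03855347146046, 'T_tool_cam': array([[ 1.20419060e-03, -9.64332900e-01, -2.64689644e-01,
         7.55276489e+01],
       [ 9.99999186e-01,  1.27304730e-03, -8.86010603e-05,
         8.70220226e-01],
       [ 4.22403355e-04, -2.64689321e-01,  9.64333648e-01,
        -1.60910835e+02],
       [ 0.00000000e+00,  0.00000000e+00,  0.00000000e+00,
         1.00000000e+00]]), 'shot': 3}
```

View pics/scene0.png

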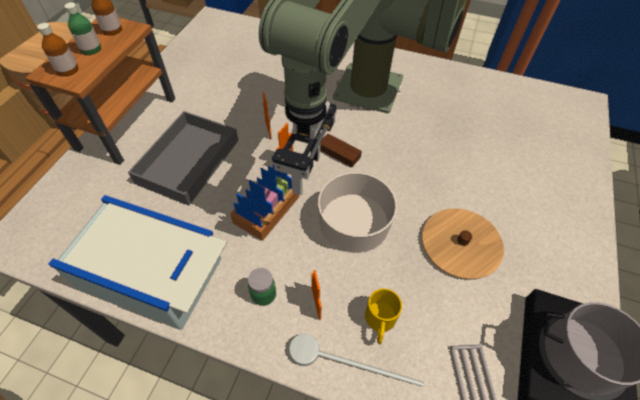

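View pics/side0.png

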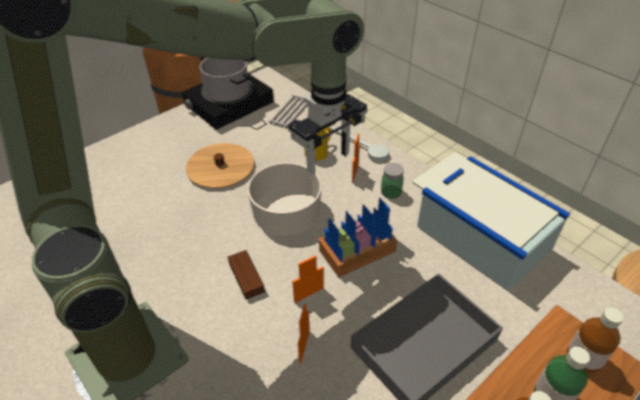

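View pics/wrist0.png

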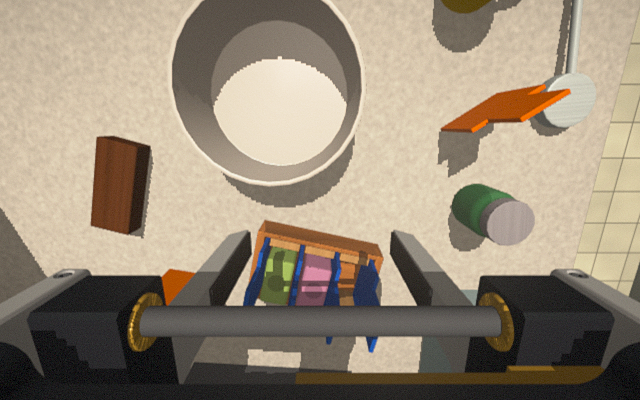

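```bash
cat > h.py <<'E'
import numpy as np,cv2
from cell import *
from scipy.spatial.transform import Rotation as R
def cam(f,o=None):
    K=np.array([[f['fx'],0,f['cx']],[0,f['fy'],f['cy']],[0,0,1]])
    if 'rvec' in f:
        Rm=cv2.Rodrigues(np.array(f['rvec']))[0];t=np.array(f['tvec']).reshape(3)
    else:
        T=np.array(f['T_tool_cam']);q=o['tcp_rot'];Rt=R.from_quat([q[1],q[2],q[3],q[0]]).as_matrix()
        Rc=Rt@T[:3,:3];c=Rt@T[:3,3]+o['tcp_pos'];Rm=Rc.T;t=-Rm@c
    return K,Rm,t
def proj(c,P):
    K,Rm,t=c;p=(np.atleast_2d(P)@Rm.T+t)@K.T;return p[:,:2]/p[:,2:]
def ray(c,uv,z):
    K,Rm,t=c;C=-Rm.T@t;uv=np.atleast_2d(uv);d=np.c_[uv,np.ones(len(uv))]@np.linalg.inv(K).T@Rm
    return C+d*((z-C[2])/d[:,2])[:,None]
def shot(n):
    o=get_obs();f=grab_frame(n);return f,cam(f,o)
def save(im,name): cv2.imwrite(f"pics/{name}.png",im[:,:,::-1])
E
python3 - <<'E'
from h import *
import pickle
S={}
for n in ["scene","side","wrist"]:
    f,c=shot(n);S[n]=(f,c)
    for t in ["mould","divider1","bar1","bar2","bar3","tub","lid","tray","jar","measuring_cup"]:
        for r in regions_of(f,t):
            ys,xs=np.nonzero(r['region']);print(n,t,round(r['confidence'],2),np.round(r['xy']),xs.min(),xs.max(),ys.min(),ys.max(),len(xs))
pickle.dump(S,open('S0.pkl','wb'))
def crop(n,x0,y0,x1,y1,k):
    save(cv2.resize(S[n][0]['img'][y0:y1,x0:x1],None,fx=k,fy=k,interpolation=cv2.INTER_CUBIC),n+"_c0")
crop("scene",220,80,340,240,4) if 0 else crop("scene",220,150,310,245,6)
crop("side",290,180,410,285,6);crop("wrist",150,200,450,390,2.6)
E
```

```text
scene mould 0.67 [264. 219.] 231 298 190 239 987
scene divider1 0.79 [286. 136.] 278 293 124 150 224
scene divider1 0.67 [316. 292.] 311 321 271 319 356
scene divider1 0.66 [268. 180.] 257 283 169 200 411
scene divider1 0.65 [248. 210.] 234 261 194 226 464
scene divider1 0.62 [268. 115.] 264 269 100 128 87
scene divider1 0.6 [258. 198.] 246 272 181 216 570
scene bar1 0.67 [273. 200.] 265 277 188 207 164
scene bar2 0.67 [273. 200.] 265 277 188 207 164
scene bar3 0.67 [273. 200.] 265 277 188 207 164
scene tub 0.68 [247. 212.] 234 261 194 227 451
scene tub 0.63 [358. 212.] 318 397 172 252 5083
scene lid 0.85 [461. 243.] 423 504 208 279 4408
scene tray 0.83 [186. 157.] 129 238 112 204 5928
scene jar 0.88 [262. 287.] 248 276 268 305 852
scene jar 0.38 [283. 175.] 268 292 166 189 195
scene jar 0.28 [260. 199.] 246 271 182 215 522
scene measuring_cup 0.78 [382. 308.] 365 402 289 342 1358
scene measuring_cup 0.55 [267. 179.] 257 283 168 200 377
side mould 0.62 [358. 258.] 319 396 238 276 1257
side mould 0.44 [384. 220.] 373 392 198 240 591
side divider1 0.88 [382. 221.] 373 392 198 240 580
s
[... 1080 characters left out ...]
 342 572
wrist divider1 0.79 [506. 113.] 441 568 85 133 2915
wrist divider1 0.63 [175. 281.] 162 194 270 304 614
wrist divider1 0.62 [256. 276.] 243 270 238 305 793
wrist bar1 0.61 [277. 274.] 259 296 246 305 1634
wrist bar1 0.6 [310. 279.] 296 330 253 305 1436
wrist bar2 0.61 [277. 274.] 259 296 246 305 1634
wrist bar2 0.6 [310. 279.] 296 330 253 305 1436
wrist bar3 0.61 [277. 274.] 259 296 246 305 1634
wrist bar3 0.6 [310. 279.] 296 330 253 305 1436
wrist tub 0.82 [267.  86.] 167 364 0 185 30834
wrist tray 0.86 [243. 373.] 186 346 362 383 2174
wrist tray 0.2 [366. 290.] 353 378 259 351 1028
wrist jar 0.26 [332. 288.] 323 339 252 343 599
wrist measuring_cup 0.75 [466.   3.] 440 489 0 13 508
```

View pics/scene_c0.png

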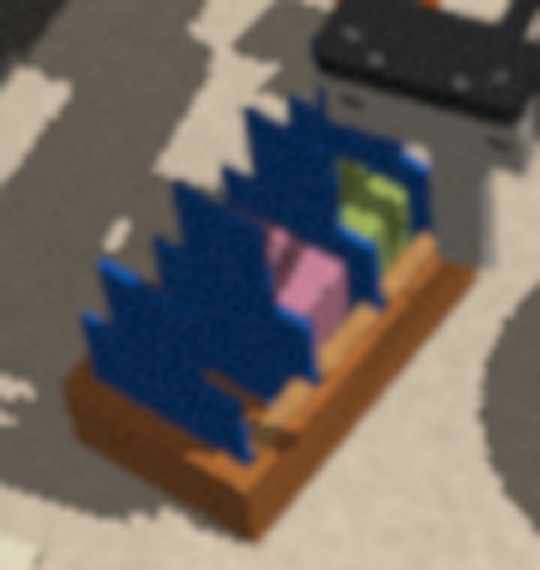

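View pics/side_c0.png

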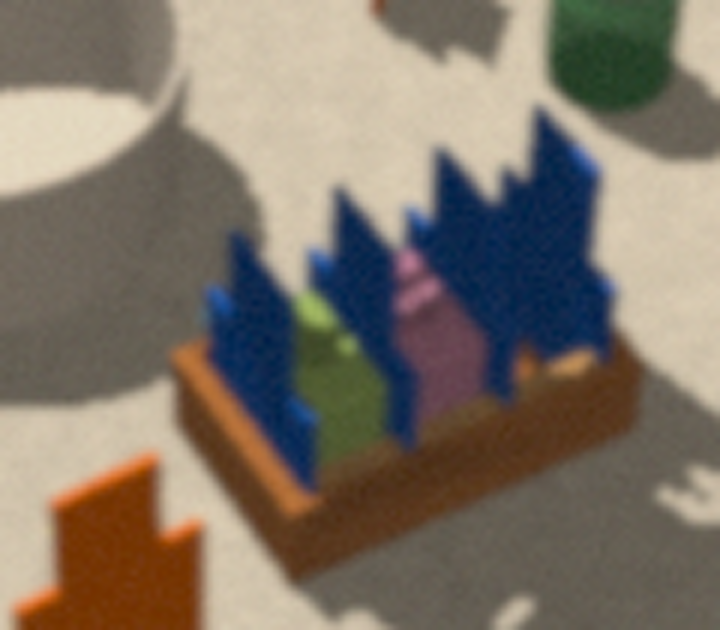

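View pics/wrist_c0.png

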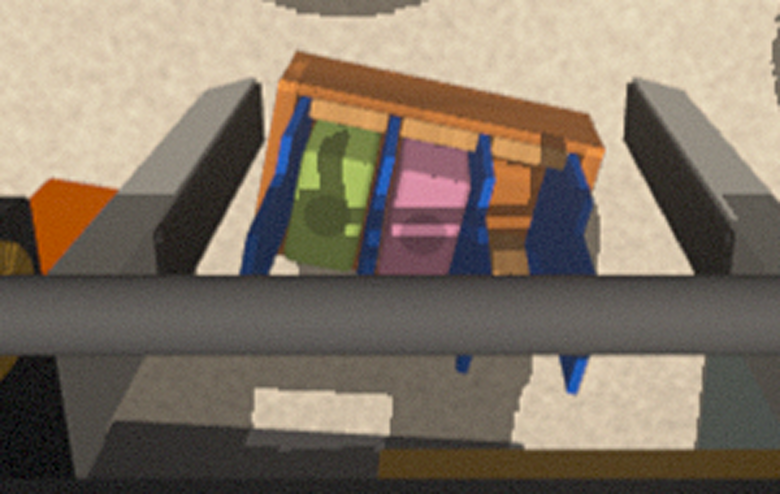

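```bash
python3 - <<'E'
from h import *
import pickle
S=pickle.load(open('S0.pkl','rb'))
for n,uv,z in [("scene",(262.5,240),0),("scene",(261.2,231.2),45),("scene",(232,213.7),45),("scene",(299.2,195.8),45),("side",(319.2,239.2),45),("side",(340.5,265.3),45),("side",(396.7,240.8),45),("wrist",(256.5,232.7),45),("wrist",(381.9,257.7),45)]:
    print(n,uv,ray(S[n][1],uv,z).round(1))
# divider top tips
for n,uv in [("scene",(222.+15,0))]: pass
# tub/lid/tray/jar/cup by region
for n in ["scene","side"]:
    f,c=S[n]
    for t in ["lid","tray","jar","measuring_cup","tub"]:
        r=max(regions_of(f,t) if 0 else [],key=lambda r:r['confidence'],default=None)
E
```

```text
scene (262.5, 240) [[654.3 -87.6   0. ]]
scene (261.2, 231.2) [[655.3 -86.1  45. ]]
scene (232, 213.7) [[ 634.2 -175.1   45. ]]
scene (299.2, 195.8) [[524.5 -38.3  45. ]]
side (319.2, 239.2) [[492.9 -56.2  45. ]]
side (340.5, 265.3) [[ 476.4 -149.4   45. ]]
side (396.7, 240.8) [[ 628.5 -185.5   45. ]]
wrist (256.5, 232.7) [[494.7 -57.1  45. ]]
wrist (381.9, 257.7) [[656.3 -91.7  45. ]]
```

```bash
cat >> h.py <<'E'
from scipy.optimize import minimize
def cyl(segs):
    a=np.linspace(0,2*np.pi,48,endpoint=False)
    return np.vstack([np.c_[r*np.cos(a),r*np.sin(a),np.full(48,z)] for r,z in segs])
def box(lx,ly,z0,z1):
    return np.array([[sx*lx/2,sy*ly/2,z] for z in(z0,z1) for sx in(-1,1) for sy in(-1,1)],float)
MOD={'tub':cyl([(90,0),(96,90)]),'lid':cyl([(84,0),(100,8),(100,15),(15,45)]),'tray':box(260,180,0,50),'jar':cyl([(30,0),(30,85)]),'measuring_cup':cyl([(36,0),(36,75)])}
def place(P,p):
    c,s=np.cos(p[2]),np.sin(p[2]);Q=P.copy();Q[:,0]=P[:,0]*c-P[:,1]*s+p[0];Q[:,1]=P[:,0]*s+P[:,1]*c+p[1]
    if len(p)>3:Q[:,2]+=p[3]
    return Q
def hullmask(c,P):
    h=cv2.convexHull(proj(c,P).astype(np.float32)*16);m=np.zeros((400,640),np.uint8)
    cv2.fillConvexPoly(m,np.round(h).astype(np.int32),1,shift=4);return m>0
def fit(name,views,p0,yaw=False,z=0):
    # views: list of (cam,mask)
    P=MOD[name]
    def cost(q):
        p=[q[0],q[1],q[2]/100 if yaw else 0,z];s=0
        for c,m in views:
            h=hullmask(c,place(P,p));s+=(h^m).sum()/max(1,m.sum())
        return s
    st=np.array([p0[0],p0[1]]+([p0[2]*100] if yaw else []))
    best=None
    for k in range(2):
        sx=np.vstack([st]+[st+np.eye(len(st))[i]*15 for i in range(len(st))])
        r=minimize(cost,st,method='Nelder-Mead',options=dict(initial_simplex=sx,xatol=.1,fatol=1e-5));st=r.x
    return r.x,r.fun
E
python3 - <<'E'
from h import *
import pickle
V={}
for n in ["scene","side"]:
    f,c=shot(n)
    for t in MOD:
        R_=regions_of(f,t)
        if R_:
            r=max(R_,key=lambda r:r['region'].sum());V.setdefault(t,[]).append((n,c,r['region'],r['xy']))
        else: print('none',n,t)
for t in V:
    for v in [V[t]]+[[x] for x in V[t]]:
        p0=ray(v[0][1],v[0][3],30)[0]
        x,f=fit(t,[(a[1],a[2]) for a in v],[p0[0],p0[1],0.2 if t=='tray' else 0],yaw=t=='tray')
        print(t,[a[0] for a in v],x.round(1),round(f,3))
E
```

```text
none side tray
tub ['scene', 'side'] [522.2 112.5] 0.12
tub ['scene'] [522.2 112.5] 0.046
tub ['side'] [524.6 111.5] 0.072
lid ['scene', 'side'] [491.8 382.6] 0.067
lid ['scene'] [492.2 383. ] 0.014
lid ['side'] [492. 382.] 0.048
tray ['scene'] [ 488.3 -392.    -8.3] 0.036
tray ['scene'] [ 488.3 -392.    -8.3] 0.036
jar ['scene', 'side'] [786.2 -23.4] 1.393
jar ['scene'] [786.2 -24.4] 0.204
jar ['side'] [484.4  70.9] 0.791
measuring_cup ['scene', 'side'] [747.  239.8] 2.482
measuring_cup ['scene'] [743.8 241.3] 0.096
measuring_cup ['side'] [755.1 227.8] 2.333
```

```bash
cat >> h.py <<'E'
def divpts():
    return np.array([[-2.5*0,y,z] for y,z in [(-40,0),(-40,80),(-22,80),(-22,130),(22,130),(22,80),(40,80),(40,0)]],float)
def drawdiv(im,c,p,xs=(-69,-23,23,69),k=1,off=(0,0)):
    for x in xs:
        P=divpts()+[x,0,5];u=(proj(c,place(P,p))-off)*k
        cv2.polylines(im,[np.round(u).astype(int)],True,(255,255,0),1)
    for z in (0,45):
        u=(proj(c,place(box(166,97,z,z)[[0,1,3,2]],p))-off)*k
        cv2.polylines(im,[np.round(u).astype(int)],True,(0,255,255),1)
E
python3 - <<'E'
from h import *
import pickle
S=pickle.load(open('S0.pkl','rb'))
p=[564.5,-119.5,-0.203]
ims=[]
for n,(x0,y0,x1,y1) in dict(scene=(220,150,320,250),side=(300,185,400,285),wrist=(230,210,400,380)).items():
    k=400/(x1-x0)
    im=cv2.resize(S[n][0]['img'][y0:y1,x0:x1],None,fx=k,fy=k,interpolation=cv2.INTER_CUBIC)
    drawdiv(im,S[n][1],p,k=k,off=(x0,y0));ims.append(im)
save(cv2.resize(np.hstack(ims),(800*3//2*2//3,267)) if 0 else np.hstack(ims[:2]),"ov1");save(ims[2],"ov2")
E
```

```text
(no output)
```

View pics/ov1.png

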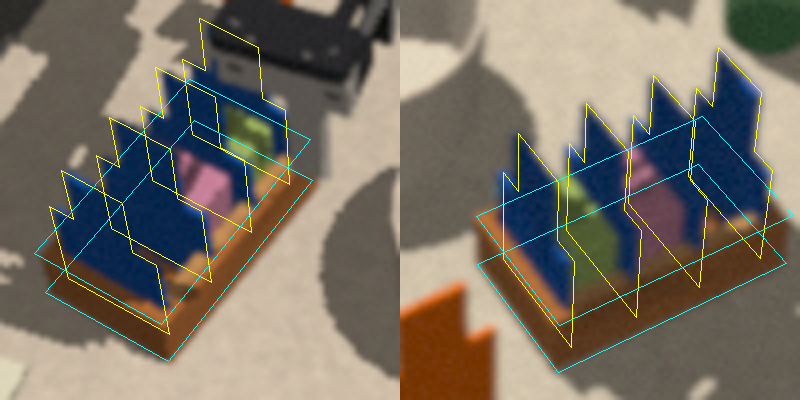

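View pics/ov2.png

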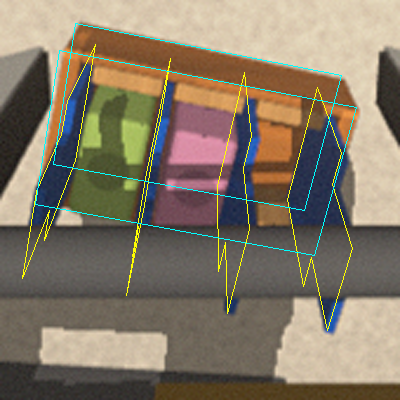

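Request:
drive_tool(
  slide=[
    [0, -5, 2],
    [0, -5, 2],
    [0, -5, 2],
    [0, -5, 2],
    [0, 0, 0],
    [0, 0, 0],
  ],
  twist=[-0.05, -0.05, -0.05, -0.05, 0, 0],
  jaw=[9.4, 9.4, 9.4, 9.4, 9.4, 9.4],
)

```text
clock: 3.0
tcp_pos: [575.0, -186.8, 299.0]
tcp_rot: [0.0, 0.775, 0.632, 0.0]
contact_force: [-0.4, 0.2, -0.8]
opening: 93.9
```

```bash
python3 - <<'E'
from h import *
import pickle
S={}
for n in ["wrist","scene","side"]:
    f,c=shot(n);S[n]=(f,c)
pickle.dump(S,open('S1.pkl','wb'))
o=get_obs();print(o['tcp_pos'],R.from_quat(o['tcp_rot'][[1,2,3,0]]).as_matrix().round(3))
save(S['wrist'][0]['img'],'w1')
save(np.hstack([cv2.resize(S['scene'][0]['img'][150:250,220:320],None,fx=4,fy=4,interpolation=2),cv2.resize(S['side'][0]['img'][185:285,300:400],None,fx=4,fy=4,interpolation=2)]),'ss1')
E
```

```text
[ 574.63940969 -184.12868863  297.66397035] [[ 0.197  0.98  -0.002]
 [ 0.98  -0.197  0.001]
 [ 0.001 -0.002 -1.   ]]
```

View pics/w1.png

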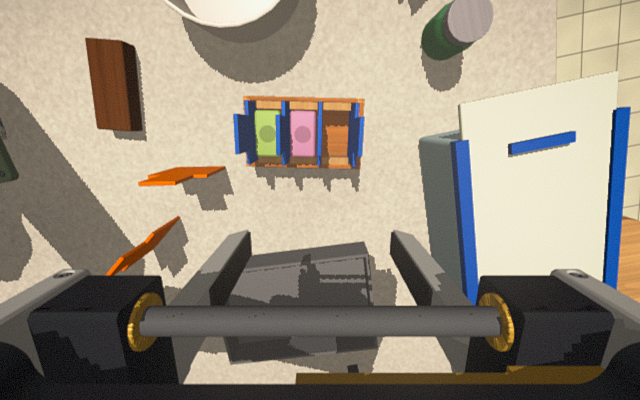

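View pics/ss1.png

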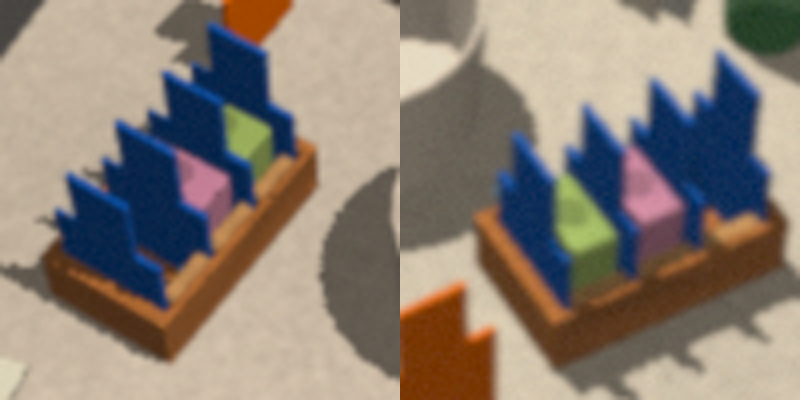

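```bash
python3 - <<'E'
from h import *
import pickle
S=pickle.load(open('S1.pkl','rb'))
p=[568,-119,-0.203]
ims=[]
for n,(x0,y0,x1,y1) in dict(wrist=(225,80,375,180)).items():
    k=5
    im=cv2.resize(S[n][0]['img'][y0:y1,x0:x1],None,fx=k,fy=k,interpolation=cv2.INTER_CUBIC)
    save(im,"w1c")
    drawdiv(im,S[n][1],p,k=k,off=(x0,y0));save(im,"w1d")
E
```

```text
(no output)
```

View pics/w1c.png

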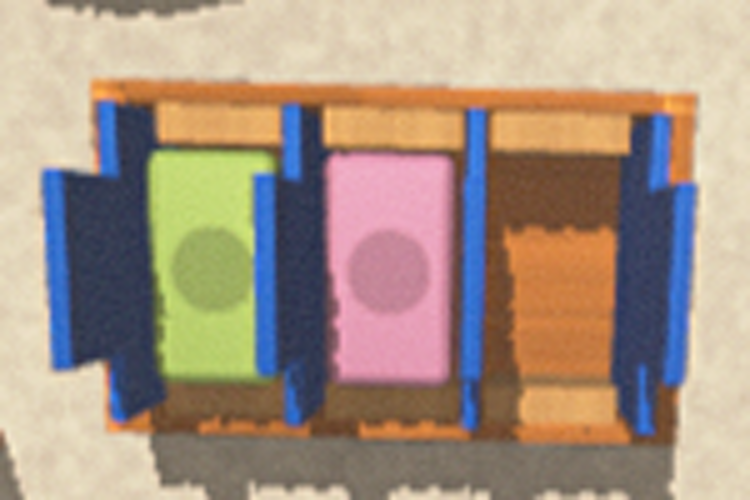

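View pics/w1d.png

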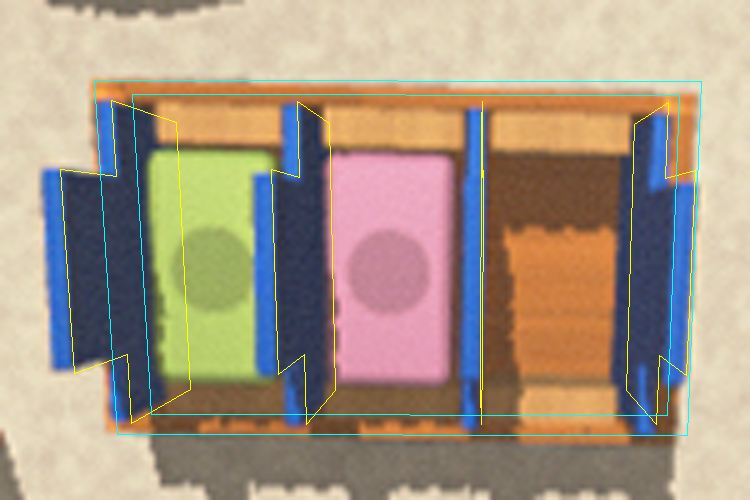

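```bash
python3 - <<'E'
from h import *
import pickle
S=pickle.load(open('S1.pkl','rb'))
c=S['wrist'][1]
print(ray(c,[(236.6,133.8),(278.2,135),(319.8,135.2),(361,136.8)],135).round(1))
q=np.array([(93,81),(696,96),(678,440),(107,430)])/5+[225,80]
print(ray(c,q,45).round(1), ray(c,q,45).mean(0))
# scene/side checks: top of tabs left corner in ss1
e=np.array([-np.sin(-.203),np.cos(-.203)])
cs=S['scene'][1];
# scene tab top corners pairs (D4,D3,D2,D1)
for a,b in [((70,173),(132,202)),((118,122),(180,153)),((166,73),(225,105)),((211,25),(267,52))]:
    P=ray(cs,np.array([a,b])/4+[220,150],135);print('scene',P.round(1).tolist(),P.mean(0).round(1),np.linalg.norm(P[0]-P[1]))
cs=S['side'][1]
for a,b in [((517-400,135),(553-400,172)),((586-400,107),(622-400,142)),((655-400,80),(691-400,113)),((720-400,53),(759-400,92))]:
    P=ray(cs,np.array([a,b])/4+[300,185],135);print('side',P.round(1).tolist(),P.mean(0).round(1),np.linalg.norm(P[0]-P[1]))
E
```

```text
[[ 498.6 -103.8  135. ]
 [ 543.4 -114.3  135. ]
 [ 588.5 -123.7  135. ]
 [ 633.  -134.5  135. ]]
[[ 496.2  -55.1   45. ]
 [ 657.   -91.8   45. ]
 [ 636.8 -184.2   45. ]
 [ 474.4 -148.1   45. ]] [ 566.10564665 -119.7883822    45.        ]
scene [[627.7, -149.3, 135.0], [633.9, -107.0, 135.0]] [ 630.8 -128.1  135. ] 42.69594905353796
scene [[584.0, -139.2, 135.0], [592.2, -95.6, 135.0]] [ 588.1 -117.4  135. ] 44.425769120325086
scene [[539.8, -128.1, 135.0], [550.1, -85.0, 135.0]] [ 544.9 -106.6  135. ] 44.309519936274825
scene [[494.9, -117.9, 135.0], [503.0, -77.2, 135.0]] [499.  -97.6 135. ] 41.474204497933044
side [[499.5, -85.0, 135.0], [495.2, -119.8, 135.0]] [ 497.4 -102.4  135. ] 34.9874941339282
side [[544.1, -95.3, 135.0], [540.1, -129.2, 135.0]] [ 542.1 -112.2  135. ] 34.094653041004584
side [[589.3, -106.4, 135.0], [585.5, -139.4, 135.0]] [ 587.4 -122.9  135. ] 33.15939447472046
side [[633.8, -116.2, 135.0], [626.9, -153.9, 135.0]] [ 630.4 -135.1  135. ] 38.345375006277614
```

Request:
drive_tool(
  slide=[
    [-2.0, 2.0, -2],
    [-2.0, 2.0, -2],
    [-2.0, 2.0, -2],
    [-1.6, 2.1, -2],
    [0, 0, -2],
    [0, 0, -2],
    [0, 0, 0],
    [0, 0, 0],
  ],
  twist=[-0.015, 0, 0, 0, 0, 0, 0, 0],
  jaw=[3, 3, 3, 3, 3, 3, 3, 3],
)

```text
clock: 3.95
tcp_pos: [498.6, -103.5, 178.4]
tcp_rot: [-0.001, 0.778, 0.628, -0.0]
contact_force: [0.0, 1.1, 0.4]
opening: 33.4
```

```bash
cat >> h.py <<'E'
def pose():
    o=get_obs();Rt=R.from_quat(o['tcp_rot'][[1,2,3,0]]).as_matrix();return o['tcp_pos'].round(1),round(float(np.arctan2(Rt[1,1],Rt[0,1])),3),round(o['clock'],2),round(o['opening'],1),o['contact_force'].round(1)
E
python3 - <<'E'
from h import *
print(pose());f,c=shot("wrist");print(pose());save(f['img'],'w2')
f,c=shot("side");save(f['img'][150:350,220:480].repeat(3,0).repeat(3,1),'s2')
E
```

```text
(array([ 498.6, -103.5,  178.4]), -0.213, 3.95, 33.4, array([0. , 1.1, 0.4]))
(array([ 499.4, -104.1,  179.3]), -0.214, 4.0, 31.1, array([ 0.9, -0.3, -0.9]))
```

View pics/w2.png

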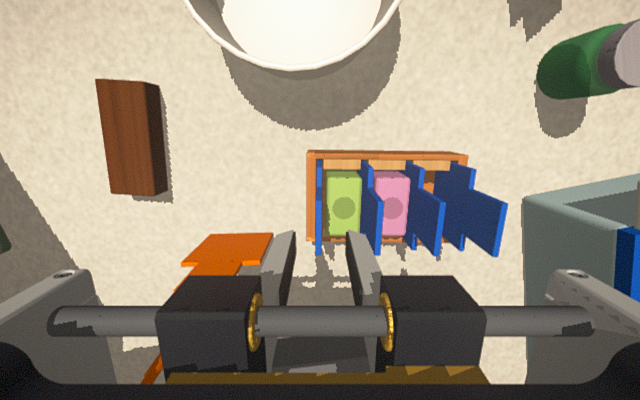

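View pics/s2.png

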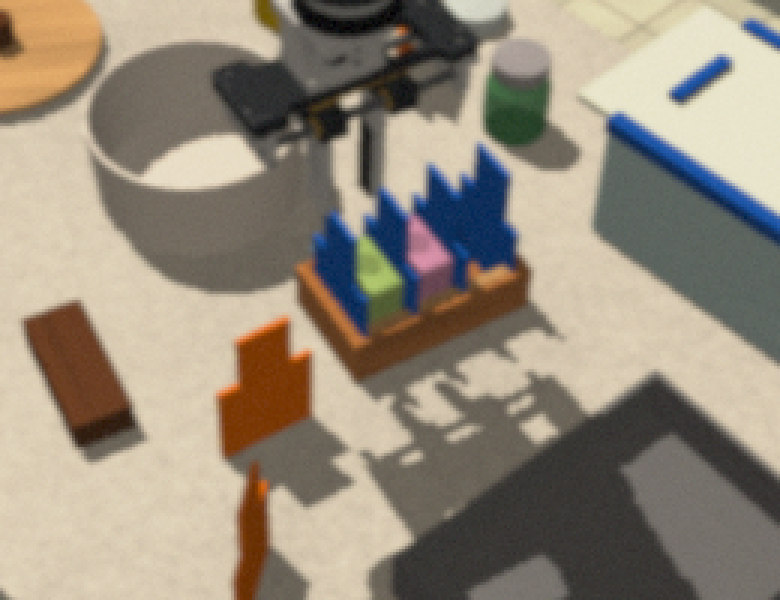

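Request:
drive_tool(
  slide=[
    [0, 0, -3],
    [0, 0, -3.4],
    [0, 0, 0],
    [0, 0, 0],
    [0, 0, 0],
    [0, 0, 0],
    [0, 0, 0],
  ],
  twist=[0, 0, 0, 0, 0, 0, 0],
  jaw=[3, 3, 3, 0, 0, 0, 0],
  newtons=20,
)

```text
clock: 4.75
tcp_pos: [498.9, -104.9, 116.7]
tcp_rot: [-0.0, 0.779, 0.627, -0.0]
contact_force: [-5.2, -0.1, 8.0]
opening: 5.0
```

Request:
drive_tool(
  slide=[
    [0, 0, 1],
    [0, 0, 2],
    [0, 0, 3],
    [0, 0, 3],
    [0, 0, 3],
    [0, 0, 2],
    [0, 0, 0],
  ],
  twist=[0, 0, 0, 0, 0, 0, 0],
  jaw=[0, 0, 0, 0, 0, 0, 0],
)

```text
clock: 5.45
tcp_pos: [501.7, -105.7, 259.6]
tcp_rot: [0.004, 0.779, 0.627, 0.003]
contact_force: [-0.5, 0.6, -0.4]
opening: 4.7
```

```bash
python3 - <<'E'
from h import *
print(pose());
f,c=shot("side");save(f['img'][100:350,220:520].repeat(2,0).repeat(2,1),'s3')
r=max(regions_of(f,'tray'),key=lambda r:r['region'].sum());
V=[(c,r['region'])];f2,c2=shot("scene");R2=regions_of(f2,'tray');print(len(R2))
if R2: V.append((c2,max(R2,key=lambda r:r['region'].sum())['region']))
for v in [V]+[[x] for x in V]: print(fit('tray',v,[488,-392,-0.083],yaw=True))
save(f2['img'],'sc3')
E
```

```text
(array([ 501.7, -105.7,  259.6]), -0.215, 5.45, 4.7, array([-0.5,  0.6, -0.4]))
2
(array([ 490.13753782, -394.91867404,   -6.52008493]), np.float64(0.04271384617268173))
(array([ 489.68832056, -396.56802337,   -6.22720199]), np.float64(0.013758210545002663))
(array([ 491.00173146, -393.36272312,   -6.05076524]), np.float64(0.013925729442970823))
```

View pics/s3.png

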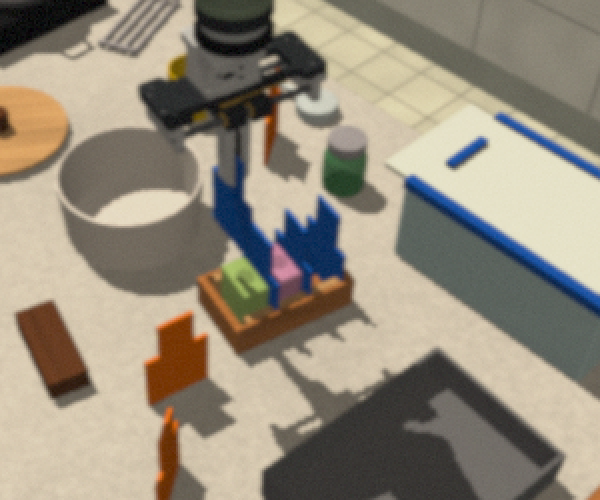

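View pics/sc3.png

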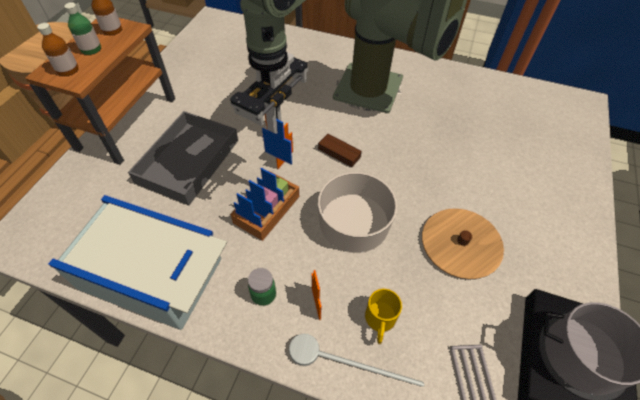

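```bash
python3 - <<'E'
from h import *
import pickle
S=pickle.load(open('S1.pkl','rb'));c=S['side'][1]
print(ray(c,[(293,301),(324,287),(298,362),(309,350),(357,180)],0).round())
E
```

```text
[[ 350. -127.    0.]
 [ 429. -145.    0.]
 [ 261. -251.    0.]
 [ 296. -245.    0.]
 [ 747.   69.    0.]]
```

Request:
drive_tool(
  slide=[
    [0, -4, 0],
    [-1.5, -4, 0],
    [-1.9, -4, 0],
    [-1.9, -4, 0],
    [-1.9, -4, 0],
    [-2, -4, 0],
    [-2, -4, 0],
    [0, -0.3, 0],
    [0, 0, 0],
    [0, 0, 0],
  ],
  twist=[0, 0.03, 0.03, 0.03, 0.03, 0.03, 0, 0, 0, 0],
  jaw=[0, 0, 0, 0, 0, 0, 0, 0, 0, 0],
)

```text
clock: 6.65
tcp_pos: [387.1, -386.3, 253.4]
tcp_rot: [-0.001, 0.729, 0.684, 0.001]
contact_force: [-0.8, -0.3, -0.3]
opening: 5.2
```

Request:
drive_tool(
  slide=[
    [0, 0, -4],
    [0, 0, -4],
    [0, 0, -3],
    [0, 0, -1.5],
    [0, 0, 0],
    [0, 0, 0],
  ],
  twist=[0, 0, 0, 0, 0, 0],
  jaw=[0, 0, 0, 0, 0, 0],
)

```text
clock: 7.25
tcp_pos: [387.9, -386.7, 130.0]
tcp_rot: [-0.0, 0.729, 0.685, 0.0]
contact_force: [-1.0, -0.7, -0.8]
opening: 4.9
```

```bash
python3 - <<'E'
from h import *
print(pose());
f,c=shot("side");save(f['img'][150:400,240:540].repeat(2,0).repeat(2,1),'s4')
E
```

```text
(array([ 387.9, -386.7,  130. ]), -0.063, 7.25, 4.9, array([-1. , -0.7, -0.8]))
```

View pics/s4.png

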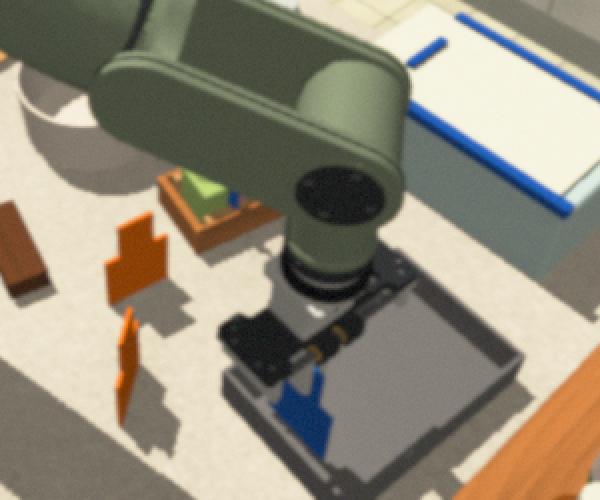

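Request:
drive_tool(
  slide=[
    [0, 0, -0.6],
    [0, 0, -0.5],
    [0, 0, 0],
    [0, 0, 0],
    [0, 0, 0],
    [0, 0, 0],
    [2, 0, 0],
    [2, 0, 0],
    [1.5, 0, 0],
    [1.5, 0, 0],
    [1, 0, 0],
    [0, 0, 0],
  ],
  twist=[0, 0, 0, 0, 0, 0, 0, 0, 0, 0, 0, 0],
  jaw=[0, 0, 0, 3, 6, 9.4, 9.4, 9.4, 9.4, 9.4, 9.4, 9.4],
)

```text
clock: 8.5
tcp_pos: [468.2, -387.7, 118.7]
tcp_rot: [0.0, 0.729, 0.684, 0.0]
contact_force: [-0.1, 0.6, 0.8]
opening: 73.5
```

Request:
drive_tool(
  slide=[
    [0, 0, 3],
    [0, 0, 4],
    [0, 0, 4],
    [0, 0, 3],
    [0, 0, 0],
  ],
  twist=[0, 0, 0, 0, 0],
  jaw=[9.4, 9.4, 9.4, 9.4, 9.4],
)

```text
clock: 9.0
tcp_pos: [468.6, -390.2, 265.1]
tcp_rot: [0.005, 0.73, 0.684, -0.0]
contact_force: [0.4, -0.6, 0.8]
opening: 94.0
```

```bash
python3 - <<'E'
from h import *
print(pose());
f,c=shot("side");save(f['img'][150:400,240:540].repeat(2,0).repeat(2,1),'s5')
f,c=shot("scene");save(f['img'][80:240,120:320].repeat(4,0).repeat(4,1)[:600],'sc5')
E
```

```text
(array([ 468.6, -390.2,  265.1]), -0.065, 9.0, 94.0, array([ 0.4, -0.6,  0.8]))
```

View pics/s5.png

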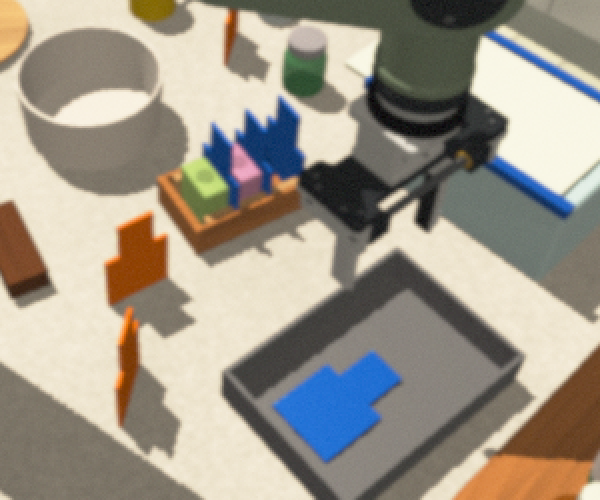

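View pics/sc5.png

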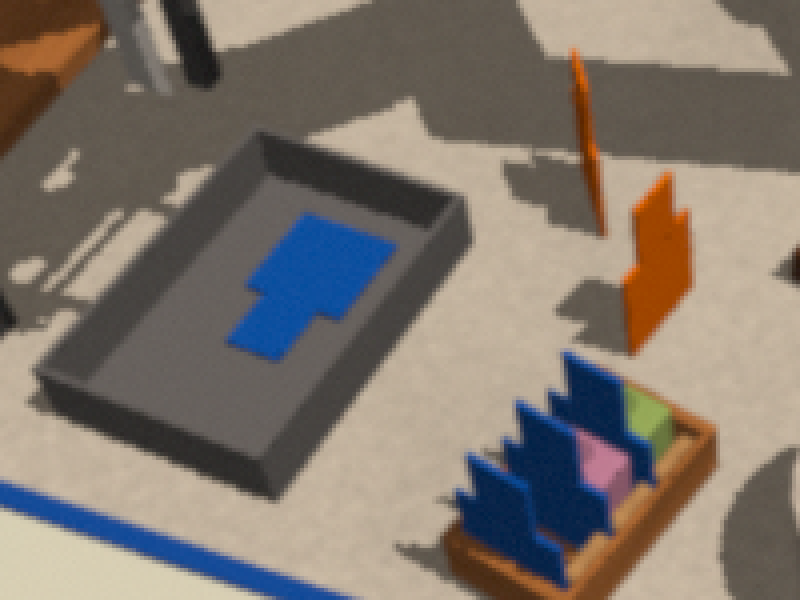

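Request:
drive_tool(
  slide=[
    [1, 4, 0],
    [1, 4, 0],
    [1, 4, 0],
    [1, 4, 0],
    [1, 4, 0],
    [1, 4, 0],
    [1.5, 3.7, 0],
    [0, 0, -4],
    [0, 0, -4],
    [0, 0, 0],
    [0, 0, 0],
  ],
  twist=[-0.03, -0.03, -0.03, -0.03, -0.03, 0, 0, 0, 0, 0, 0],
  jaw=[3, 3, 3, 3, 3, 3, 3, 3, 3, 3, 3],
)

```text
clock: 10.2
tcp_pos: [540.3, -110.2, 176.7]
tcp_rot: [-0.002, 0.779, 0.627, -0.001]
contact_force: [-0.5, -0.2, 1.1]
opening: 29.7
```

```bash
python3 - <<'E'
from h import *
print(pose());f,c=shot("wrist");print(pose());save(f['img'],'w6')
E
```

```text
(array([ 540.3, -110.2,  176.7]), -0.215, 10.2, 29.7, array([-0.5, -0.2,  1.1]))
(array([ 541.9, -111. ,  178.8]), -0.215, 10.25, 29.7, array([ 0.1,  0.1, -0. ]))
```

View pics/w6.png

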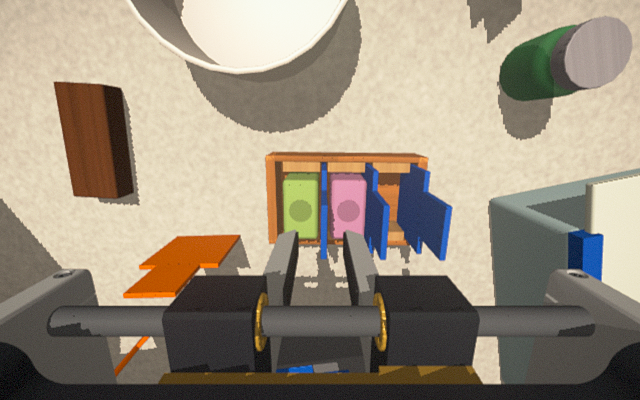

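Request:
drive_tool(
  slide=[
    [0.2, -0.2, -3],
    [0, 0, -3.3],
    [0, 0, 0],
    [0, 0, 0],
    [0, 0, 0],
    [0, 0, 0],
    [0, 0, 1],
    [0, 0, 2],
    [0, 0, 4],
    [0, 0, 4],
    [0, 0, 3.5],
    [0, 0, 0],
  ],
  twist=[0, 0, 0, 0, 0, 0, 0, 0, 0, 0, 0, 0],
  jaw=[3, 3, 3, 0, 0, 0, 0, 0, 0, 0, 0, 0],
)

```text
clock: 11.45
tcp_pos: [547.8, -114.0, 269.0]
tcp_rot: [0.006, 0.779, 0.627, 0.004]
contact_force: [0.0, -0.1, -0.2]
opening: 5.0
```

Request:
drive_tool(
  slide=[
    [0, -4, 0],
    [-2, -4, 0],
    [-2.2, -4, 0],
    [-2.5, -4, 0],
    [-2.5, -4, 0],
    [-2.5, -4, 0],
    [-2.5, -3.5, 0],
    [0, 0, 0],
    [0, 0, -4],
    [0, 0, -4],
    [0, 0, 0],
    [0, 0, 0],
  ],
  twist=[0, 0.03, 0.03, 0.03, 0.03, 0.03, 0, 0, 0, 0, 0, 0],
  jaw=[0, 0, 0, 0, 0, 0, 0, 0, 0, 0, 0, 0],
)

```text
clock: 12.65
tcp_pos: [402.0, -386.5, 180.2]
tcp_rot: [-0.001, 0.729, 0.684, 0.0]
contact_force: [0.6, 0.0, -0.5]
opening: 5.0
```

```bash
python3 - <<'E'
from h import *
print(pose());
f,c=shot("side");save(f['img'][150:400,240:540].repeat(2,0).repeat(2,1),'s7');print(pose())
E
```

```text
(array([ 402. , -386.5,  180.2]), -0.064, 12.65, 5.0, array([ 0.6,  0. , -0.5]))
(array([ 402.9, -387.8,  182.1]), -0.064, 12.7, 5.2, array([ 0.3,  0. , -0.2]))
```

View pics/s7.png

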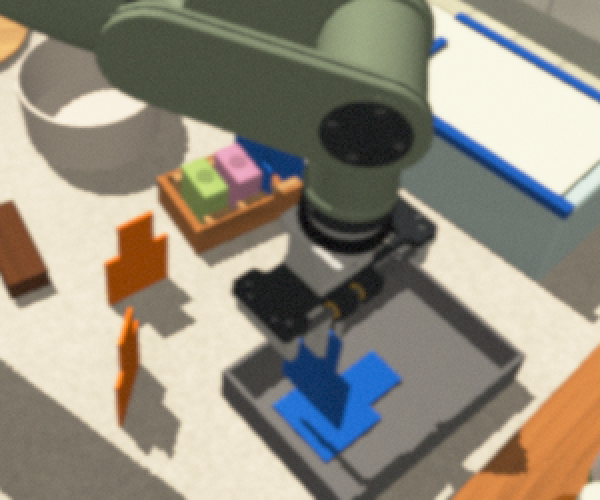

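Request:
drive_tool(
  slide=[
    [0.4, 0, -3],
    [0, 0, -2.2],
    [0, 0, -0.6],
    [0, 0, 0],
    [0, 0, 0],
    [0, 0, 0],
    [2, 0, 0],
    [2, 0, 0],
    [1.5, 0, 0],
    [1.5, 0, 0],
    [1, 0, 0],
    [0, 0, 0],
  ],
  twist=[0, 0, 0, 0, 0, 0, 0, 0, 0, 0, 0, 0],
  jaw=[0, 0, 0, 3, 6, 9.4, 9.4, 9.4, 9.4, 9.4, 9.4, 9.4],
)

```text
clock: 13.9
tcp_pos: [487.2, -387.8, 123.0]
tcp_rot: [0.0, 0.729, 0.684, 0.0]
contact_force: [0.2, -1.5, 0.3]
opening: 73.4
```

Request:
drive_tool(
  slide=[
    [0, 0, 3],
    [0, 0, 4],
    [0, 0, 4],
    [0, 0, 3],
    [0, 0, 0],
  ],
  twist=[0, 0, 0, 0, 0],
  jaw=[9.4, 9.4, 9.4, 9.4, 9.4],
)

```text
clock: 14.4
tcp_pos: [487.6, -390.1, 269.4]
tcp_rot: [0.006, 0.73, 0.684, -0.0]
contact_force: [0.2, -0.1, 0.4]
opening: 93.8
```

```bash
python3 - <<'E'
from h import *
print(pose());
f,c=shot("side");save(f['img'][150:400,240:540].repeat(2,0).repeat(2,1),'s8')
E
```

```text
(array([ 487.6, -390.1,  269.4]), -0.065, 14.4, 93.8, array([ 0.2, -0.1,  0.4]))
```

View pics/s8.png

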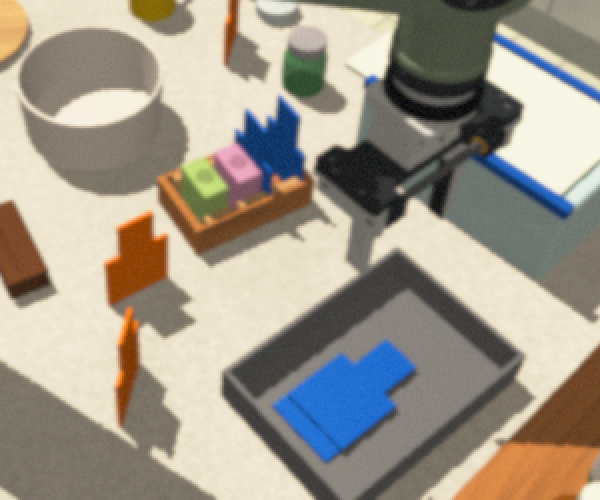

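Request:
drive_tool(
  slide=[
    [1.5, 4, 0],
    [1.5, 4, 0],
    [1.5, 4, 0],
    [1.5, 4, 0],
    [1.5, 4, 0],
    [1.5, 4, 0],
    [1.1, 2.8, 0],
    [0, 0, -4],
    [0, 0, -4.8],
    [0, 0, 0],
    [0, 0, 0],
  ],
  twist=[-0.03, -0.03, -0.03, -0.03, -0.03, 0, 0, 0, 0, 0, 0],
  jaw=[3, 3, 3, 3, 3, 3, 3, 3, 3, 3, 3],
)

```text
clock: 15.55
tcp_pos: [585.1, -119.3, 172.6]
tcp_rot: [-0.002, 0.779, 0.627, -0.001]
contact_force: [-0.1, -0.6, -0.7]
opening: 29.9
```

```bash
python3 - <<'E'
from h import *
print(pose());f,c=shot("wrist");print(pose());save(f['img'],'w9')
E
```

```text
(array([ 585.1, -119.3,  172.6]), -0.215, 15.55, 29.9, array([-0.1, -0.6, -0.7]))
(array([ 587. , -120.1,  175.2]), -0.216, 15.6, 30.0, array([0.1, 0.1, 0.3]))
```

View pics/w9.png

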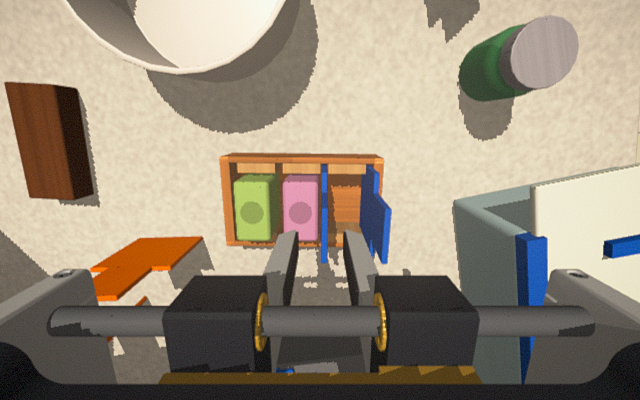

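Request:
drive_tool(
  slide=[
    [0.1, -0.2, -3],
    [0, 0, -3.0],
    [0, 0, 0],
    [0, 0, 0],
    [0, 0, 0],
    [0, 0, 0],
    [0, 0, 1],
    [0, 0, 2],
    [0, 0, 4],
    [0, 0, 4],
    [0, 0, 3.5],
    [0, 0, 0],
  ],
  twist=[0, 0, 0, 0, 0, 0, 0, 0, 0, 0, 0, 0],
  jaw=[3, 3, 3, 0, 0, 0, 0, 0, 0, 0, 0, 0],
)

```text
clock: 16.8
tcp_pos: [591.8, -122.9, 268.5]
tcp_rot: [0.006, 0.779, 0.627, 0.004]
contact_force: [0.3, -0.1, -0.3]
opening: 5.0
```

```bash
python3 - <<'E'
from h import *
import pickle
S=pickle.load(open('S1.pkl','rb'))
c1,c2=S['scene'][1],S['side'][1]
# cooler nearest top corner: scene (225,240) ; side (418,185)?
print(pose())
for z in (0,100,130,160,190): print(z,ray(c1,(226,240),z).round()[0], ray(c2,[(418,188),(570,212),(515,250)],z).round().tolist())
f,c=shot('side');save(f['img'][100:350,300:600].repeat(2,0).repeat(2,1),'s9')
f,c=shot('scene');save(f['img'][150:330,30:250].repeat(3,0).repeat(3,1),'sc9')
E
```

```text
(array([ 591.8, -122.9,  268.5]), -0.215, 16.8, 5.0, array([ 0.3, -0.1, -0.3]))
0 [ 686. -173.    0.] [[850.0, -69.0, 0.0], [1075.0, -400.0, 0.0], [855.0, -378.0, 0.0]]
100 [ 732. -132.  100.] [[759.0, -131.0, 100.0], [961.0, -429.0, 100.0], [764.0, -409.0, 100.0]]
130 [ 746. -119.  130.] [[732.0, -150.0, 130.0], [927.0, -437.0, 130.0], [736.0, -418.0, 130.0]]
160 [ 760. -107.  160.] [[705.0, -169.0, 160.0], [893.0, -446.0, 160.0], [709.0, -427.0, 160.0]]
190 [774. -95. 190.] [[677.0, -187.0, 190.0], [859.0, -455.0, 190.0], [682.0, -437.0, 190.0]]
```

View pics/s9.png

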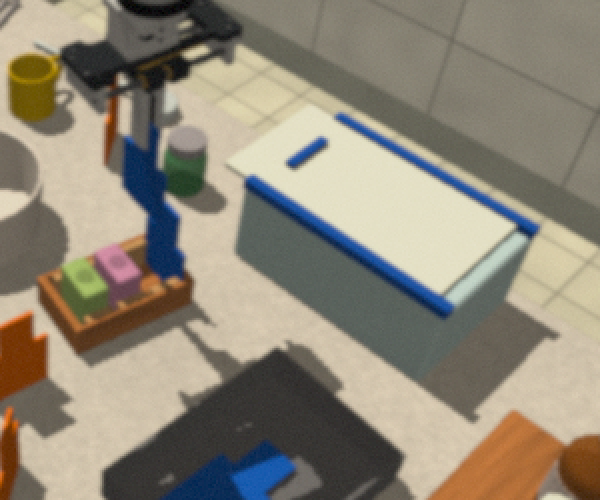

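View pics/sc9.png

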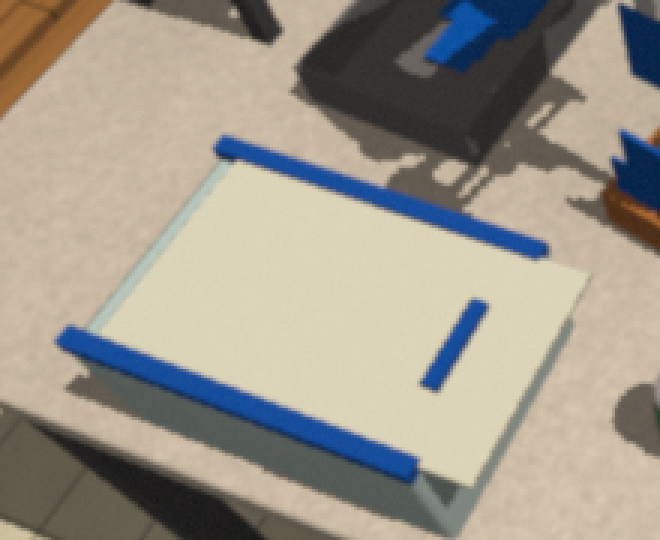

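```bash
python3 - <<'E'
from h import *
import pickle
S=pickle.load(open('S1.pkl','rb'))
c1,c2=S['scene'][1],S['side'][1]
print(ray(c2,[(419,226),(510,289)],0).round(), [(z,ray(c2,[(422,192),(523,255)],z).round().tolist()) for z in(90,110,130,150)])
E
```

```text
[[ 741. -166.    0.]
 [ 745. -437.    0.]] [(90, [[764.0, -142.0, 90.0], [773.0, -426.0, 90.0]]), (110, [[746.0, -154.0, 110.0], [755.0, -432.0, 110.0]]), (130, [[728.0, -166.0, 130.0], [737.0, -437.0, 130.0]]), (150, [[710.0, -178.0, 150.0], [719.0, -443.0, 150.0]])]
```

Request:
drive_tool(
  slide=[
    [0, -4, 0],
    [-2.5, -4, 0],
    [-3, -4, 0],
    [-3, -4, 0],
    [-3, -4, 0],
    [-3, -4, 0],
    [-2.7, -2.7, 0],
    [0, 0, 0],
    [0, 0, -4],
    [0, 0, -4],
    [0, 0, 0],
    [0, 0, 0],
  ],
  twist=[0, 0.03, 0.03, 0.03, 0.03, 0.03, 0, 0, 0, 0, 0, 0],
  jaw=[0, 0, 0, 0, 0, 0, 0, 0, 0, 0, 0, 0],
)

```text
clock: 18.1
tcp_pos: [415.7, -387.1, 178.3]
tcp_rot: [-0.002, 0.729, 0.684, 0.0]
contact_force: [0.4, -0.4, -0.4]
opening: 4.8
```

```bash
python3 - <<'E'
from h import *
print(pose());
f,c=shot("side");save(f['img'][150:400,240:540].repeat(2,0).repeat(2,1),'s10');print(pose())
E
```

```text
(array([ 415.7, -387.1,  178.3]), -0.064, 18.1, 4.8, array([ 0.4, -0.4, -0.4]))
(array([ 416.7, -388.5,  180.4]), -0.064, 18.15, 5.0, array([-0.4, -0.4, -0.9]))
```

View pics/s10.png

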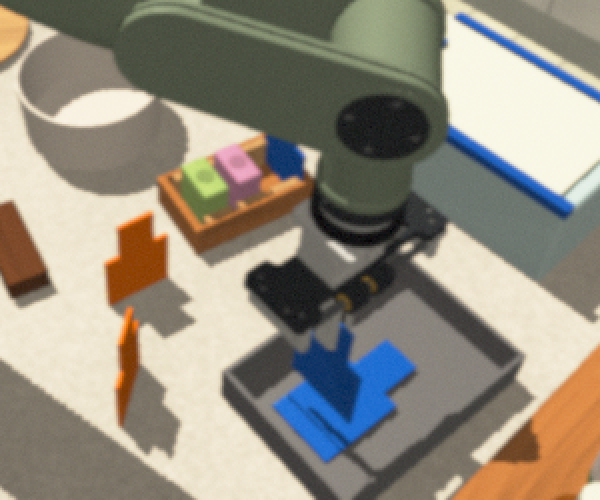

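Request:
drive_tool(
  slide=[
    [0.4, 0, -3],
    [0, 0, -2],
    [0, 0, -0.3],
    [0, 0, 0],
    [0, 0, 0],
    [0, 0, 0],
    [2, 0, 0],
    [2, 0, 0],
    [1.5, 0, 0],
    [1.5, 0, 0],
    [1, 0, 0],
    [0, 0, 0],
  ],
  twist=[0, 0, 0, 0, 0, 0, 0, 0, 0, 0, 0, 0],
  jaw=[0, 0, 0, 3, 6, 9.4, 9.4, 9.4, 9.4, 9.4, 9.4, 9.4],
)

```text
clock: 19.35
tcp_pos: [501.1, -388.8, 127.2]
tcp_rot: [0.001, 0.729, 0.684, 0.0]
contact_force: [-0.1, -0.9, -0.2]
opening: 73.5
```

Request:
drive_tool(
  slide=[
    [0, 0, 3],
    [0, 0, 4],
    [0, 0, 4],
    [0, 0, 3],
    [0, 0, 0],
  ],
  twist=[0, 0, 0, 0, 0],
  jaw=[9.4, 9.4, 9.4, 9.4, 9.4],
)

```text
clock: 19.85
tcp_pos: [501.5, -391.1, 273.6]
tcp_rot: [0.006, 0.73, 0.684, -0.0]
contact_force: [0.1, -1.1, -0.1]
opening: 94.3
```

```bash
python3 - <<'E'
from h import *
print(pose());
f,c=shot("side");save(f['img'][150:400,240:540].repeat(2,0).repeat(2,1),'s11')
E
```

```text
(array([ 501.5, -391.1,  273.6]), -0.065, 19.85, 94.3, array([ 0.1, -1.1, -0.1]))
```

View pics/s11.png

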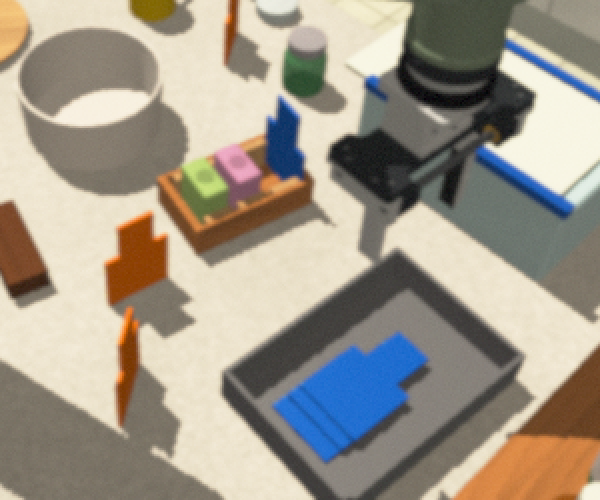

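D4 at about (631,-132).

Request:
drive_tool(
  slide=[
    [2, 4, 0],
    [2, 4, 0],
    [2, 4, 0],
    [2, 4, 0],
    [2, 4, 0],
    [2, 4, 0],
    [1, 1.9, 0],
    [0, 0, -4],
    [0, 0, -5],
    [0, 0, 0],
    [0, 0, 0],
  ],
  twist=[-0.03, -0.03, -0.03, -0.03, -0.03, 0, 0, 0, 0, 0, 0],
  jaw=[3, 3, 3, 3, 3, 3, 3, 3, 3, 3, 3],
)

```text
clock: 21.0
tcp_pos: [628.0, -129.3, 174.3]
tcp_rot: [-0.003, 0.779, 0.627, -0.002]
contact_force: [2.1, 0.1, 0.3]
opening: 30.0
```

```bash
python3 - <<'E'
from h import *
print(pose());f,c=shot("wrist");print(pose());save(f['img'],'w12')
E
```

```text
(array([ 628. , -129.3,  174.3]), -0.215, 21.0, 30.0, array([2.1, 0.1, 0.3]))
(array([ 630. , -130.1,  177.2]), -0.216, 21.05, 29.6, array([ 0.6, -0. , -0.2]))
```

View pics/w12.png

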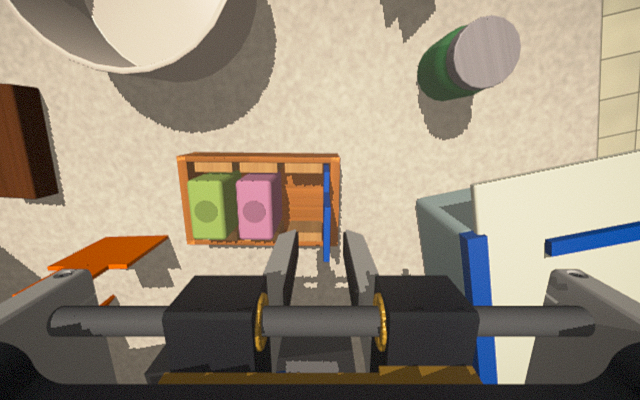

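Request:
drive_tool(
  slide=[
    [0.2, -0.2, -3],
    [0, 0, -3.2],
    [0, 0, 0],
    [0, 0, 0],
    [0, 0, 0],
    [0, 0, 0],
    [0, 0, 1],
    [0, 0, 2],
    [0, 0, 4],
    [0, 0, 4],
    [0, 0, 3.5],
    [0, 0, 0],
  ],
  twist=[0, 0, 0, 0, 0, 0, 0, 0, 0, 0, 0, 0],
  jaw=[3, 3, 3, 0, 0, 0, 0, 0, 0, 0, 0, 0],
)

```text
clock: 22.25
tcp_pos: [635.8, -132.9, 269.0]
tcp_rot: [0.007, 0.779, 0.627, 0.004]
contact_force: [0.8, -0.7, 0.9]
opening: 4.7
```

Request:
drive_tool(
  slide=[
    [0, -4, 0],
    [-3, -4, 0],
    [-3.3, -4, 0],
    [-3.5, -4, 0],
    [-3.5, -4, 0],
    [-3.5, -4, 0],
    [-3.4, -1.6, 0],
    [0, 0, 0],
    [0, 0, -4],
    [0, 0, -4],
    [0, 0, 0],
    [0, 0, 0],
  ],
  twist=[0, 0.03, 0.03, 0.03, 0.03, 0.03, 0, 0, 0, 0, 0, 0],
  jaw=[0, 0, 0, 0, 0, 0, 0, 0, 0, 0, 0, 0],
)

```text
clock: 23.45
tcp_pos: [437.7, -378.1, 179.3]
tcp_rot: [-0.001, 0.729, 0.684, 0.0]
contact_force: [0.4, -0.2, 0.9]
opening: 4.7
```

```bash
python3 - <<'E'
from h import *
print(pose());
f,c=shot("side");save(f['img'][150:400,240:540].repeat(2,0).repeat(2,1),'s13');print(pose())
E
```

```text
(array([ 437.7, -378.1,  179.3]), -0.064, 23.45, 4.7, array([ 0.4, -0.2,  0.9]))
(array([ 438.6, -379.3,  181.2]), -0.064, 23.5, 4.9, array([-0.2, -0.7, -0.3]))
```

View pics/s13.png

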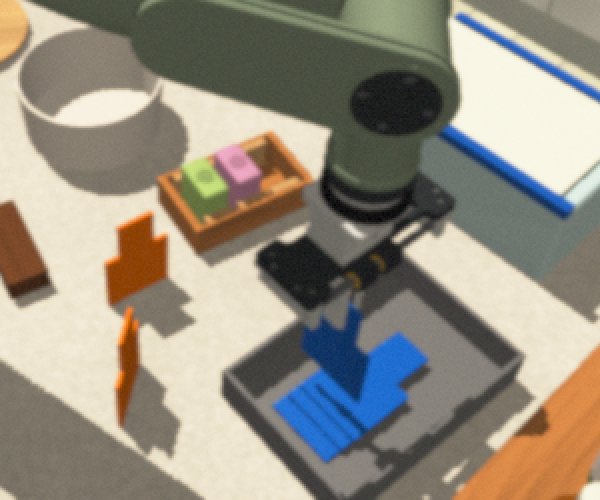

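Lower onto ~133, aligning y.

Request:
drive_tool(
  slide=[
    [0, -0.8, -2],
    [0, 0, -2],
    [0, 0, -0.6],
    [0, 0, 0],
    [0, 0, 0],
    [0, 0, 0],
    [2, 0, 0],
    [2, 0, 0],
    [1.5, 0, 0],
    [1.5, 0, 0],
    [1, 0, 0],
    [0, 0, 0],
  ],
  twist=[0, 0, 0, 0, 0, 0, 0, 0, 0, 0, 0, 0],
  jaw=[0, 0, 0, 3, 6, 9.4, 9.4, 9.4, 9.4, 9.4, 9.4, 9.4],
)

```text
clock: 24.7
tcp_pos: [518.6, -387.2, 134.3]
tcp_rot: [0.001, 0.729, 0.684, 0.0]
contact_force: [0.4, 0.4, 0.7]
opening: 73.4
```

Request:
drive_tool(
  slide=[
    [0, 0, 3],
    [0, 0, 4],
    [0, 0, 4],
    [0, 0, 3],
    [0, 0, 0],
  ],
  twist=[0, 0, 0, 0, 0],
  jaw=[9.4, 9.4, 9.4, 9.4, 9.4],
)

```text
clock: 25.2
tcp_pos: [519.0, -389.4, 280.8]
tcp_rot: [0.006, 0.73, 0.684, 0.0]
contact_force: [0.6, -0.2, -0.5]
opening: 94.0
```

```bash
python3 - <<'E'
from h import *
print(pose());
f,c=shot("side");save(f['img'][150:400,240:540].repeat(2,0).repeat(2,1),'s14')
f,c=shot("scene");save(f['img'][80:240,120:320].repeat(4,0).repeat(4,1)[:600],'sc14')
E
```

```text
(array([ 519. , -389.4,  280.8]), -0.065, 25.2, 94.0, array([ 0.6, -0.2, -0.5]))
```

View pics/s14.png

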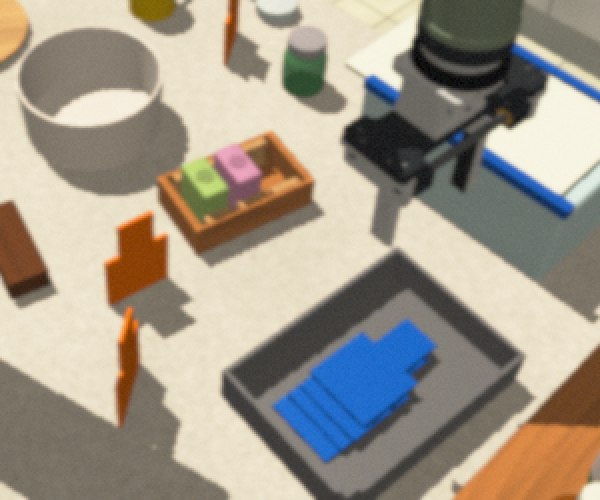

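View pics/sc14.png

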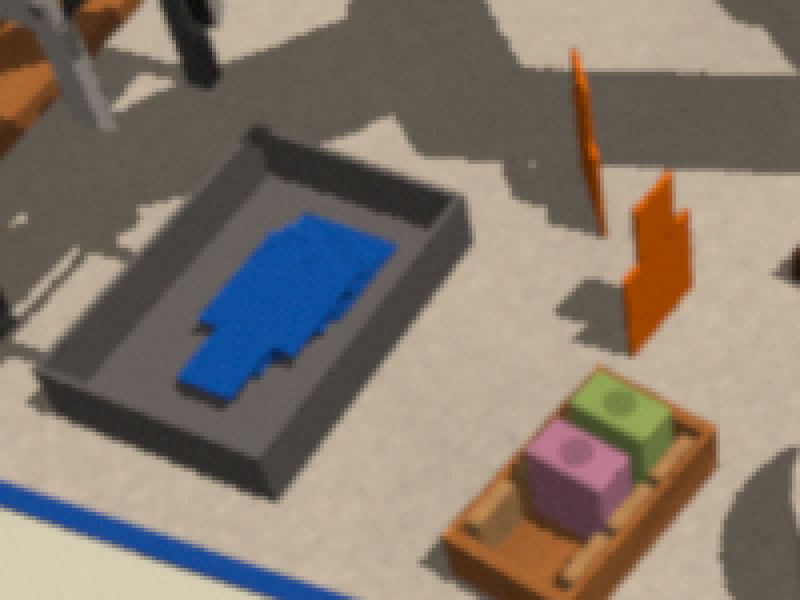

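Request:
drive_tool(
  slide=[
    [0.5, 3, 0],
    [0.5, 3, 0],
    [0.5, 3, 0],
    [0.5, 3, 0],
    [0.5, 3, 0],
    [0.5, 3, 0],
    [0.5, 3, 0],
    [0.5, 3, 0],
    [0.5, 3, 0],
    [0, 0.1, 0],
    [0, 0, 0],
    [0, 0, 0],
  ],
  twist=[0.142, 0.142, 0.142, 0.142, 0.142, 0.142, 0.142, 0.142, 0.142, 0.142, 0, 0],
  jaw=[9.4, 9.4, 9.4, 9.4, 9.4, 9.4, 9.4, 9.4, 9.4, 9.4, 9.4, 9.4],
)

```text
clock: 26.5
tcp_pos: [561.3, -116.1, 271.8]
tcp_rot: [-0.002, 0.109, 0.994, 0.0]
contact_force: [-0.5, 0.4, 0.0]
opening: 94.0
```

```bash
python3 - <<'E'
from h import *
print(pose(),get_obs()['joint_positions'].round(2));f,c=shot("wrist");print(pose());save(f['img'],'w15')
for b in ['bar1']:
  for r in regions_of(f,b): print(r['confidence'],r['xy'],ray(c,r['xy'],75).round(1))
E
```

```text
(array([ 561.3, -116.1,  271.8]), 1.352, 26.5, 94.0, array([-0.5,  0.4,  0. ])) [-0.35  0.17  1.48 -0.    1.49 -1.71]
(array([ 561.5, -116.5,  272.2]), 1.352, 26.55, 93.8, array([-0.6, -1. , -0.5]))
0.66 [320.4, 152.0] [[ 518.1 -107.6   75. ]]
0.6 [317.7, 186.1] [[ 559.4 -120.3   75. ]]
```

View pics/w15.png

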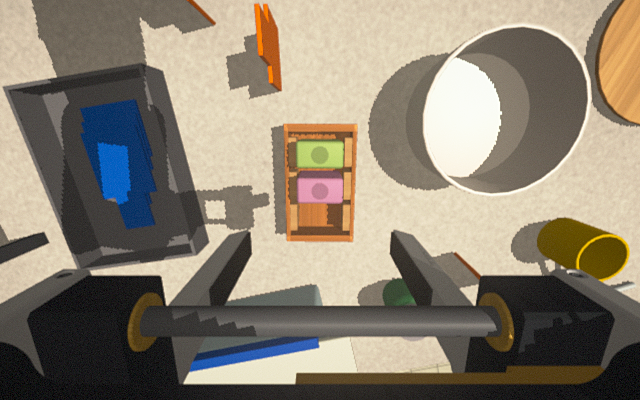

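```bash
python3 - <<'E'
from h import *
f,c=shot("wrist");print(pose())
import pickle;pickle.dump((f,c),open('w16.pkl','wb'))
save(cv2.resize(f['img'][115:250,270:370],None,fx=4.4,fy=4.4,interpolation=2),'w16')
E
```

```text
(array([ 561.9, -116.8,  272.9]), 1.352, 26.65, 93.8, array([-0.2,  0.7, -0.4]))
```

View pics/w16.png

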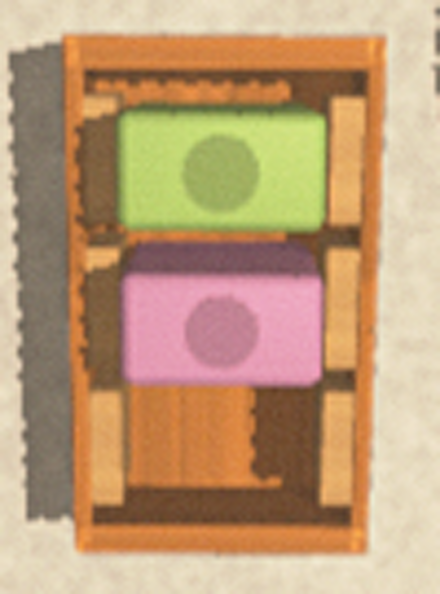

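```bash
python3 - <<'E'
from h import *
import pickle;f,c=pickle.load(open('w16.pkl','rb'))
for uv in [(222,331),(221,173),(124,331),(322,331)]:
    print(ray(c,np.array(uv)/4.4+[270,115],75).round(1))
E
```

```text
[[ 566.3 -118.7   75. ]]
[[ 521.6 -109.1   75. ]]
[[ 560.1 -146.7   75. ]]
[[572.6 -90.2  75. ]]
```

Request:
drive_tool(
  slide=[
    [0.4, -0.2, -4],
    [0, 0, -4],
    [0, 0, -4],
    [0, 0, -3],
    [0, 0, 0],
    [0, 0, 0],
  ],
  twist=[0, 0, 0, 0, 0, 0],
  jaw=[9, 9, 9, 9, 9, 9],
)

```text
clock: 27.25
tcp_pos: [566.3, -118.6, 123.8]
tcp_rot: [-0.0, 0.108, 0.994, 0.0]
contact_force: [0.5, 0.3, 0.1]
opening: 89.9
```

```bash
python3 - <<'E'
from h import *
f,c=shot("wrist");print(pose())
f,c=shot("side");save(f['img'][130:280,280:480].repeat(4,0).repeat(4,1),'s17');print(pose())
E
```

```text
(array([ 567.6, -119. ,  125.4]), 1.354, 27.3, 90.0, array([ 0.9,  0.6, -0.2]))
(array([ 568.2, -119.1,  126.2]), 1.354, 27.35, 90.1, array([ 0.5, -0.7,  1.4]))
```

View pics/s17.png

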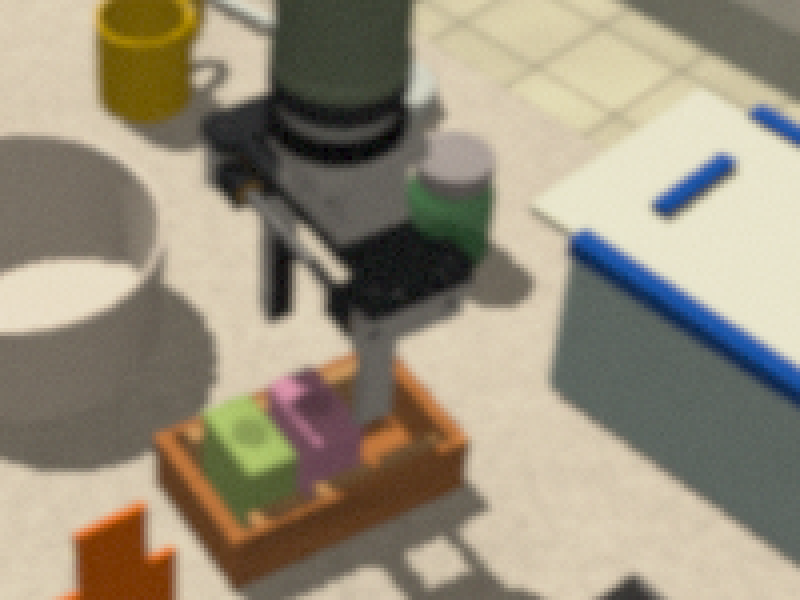

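Request:
drive_tool(
  slide=[
    [-0.1, 0, -3],
    [0, 0, -2.6],
    [0, 0, 0],
    [0, 0, 0],
    [0, 0, 0],
    [0, 0, 0],
    [0, 0, 0],
    [0, 0, 0],
  ],
  twist=[0, 0, 0, 0, 0, 0, 0, 0],
  jaw=[9, 9, 9, 7, 5, 5, 5, 5],
  newtons=20,
)

```text
clock: 28.15
tcp_pos: [566.4, -118.4, 69.1]
tcp_rot: [0.001, 0.108, 0.994, -0.0]
contact_force: [-0.8, 0.9, 3.6]
opening: 59.9
```

Request:
drive_tool(
  slide=[
    [0, 0, 1],
    [0, 0, 3],
    [0, 0, 4],
    [0, 0, 4],
    [0, 0, 2],
    [0, 4, 0],
    [-0.4, 4.5, 0],
    [-0.4, 4.5, 0],
    [-0.4, 4.5, 0],
    [-0.5, 4.5, 0],
    [0, 0, 0],
    [0, 0, 0],
  ],
  twist=[0, 0, 0, 0, 0, 0, 0, 0, 0, 0, 0, 0],
  jaw=[5, 5, 5, 5, 5, 5, 5, 5, 5, 5, 5, 5],
)

```text
clock: 29.35
tcp_pos: [547.8, 102.7, 207.7]
tcp_rot: [-0.0, 0.106, 0.994, -0.0]
contact_force: [0.7, -0.1, -0.5]
opening: 60.4
```

```bash
python3 - <<'E'
from h import *
f,c=shot("side");save(f['img'][80:280,180:440].repeat(3,0).repeat(3,1),'s18');print(pose())
f,c=shot("scene");save(f['img'][120:270,250:450].repeat(4,0).repeat(4,1),'sc18')
f,c=shot("wrist");print(pose());save(f['img'],'w18')
E
```

```text
(array([548.1, 101.7, 207.7]), 1.356, 29.4, 59.9, array([ 0.5, -0.5, -0.7]))
(array([548.5, 100.6, 207.7]), 1.353, 29.5, 59.8, array([ 0. , -0.1, -2.1]))
```

View pics/s18.png

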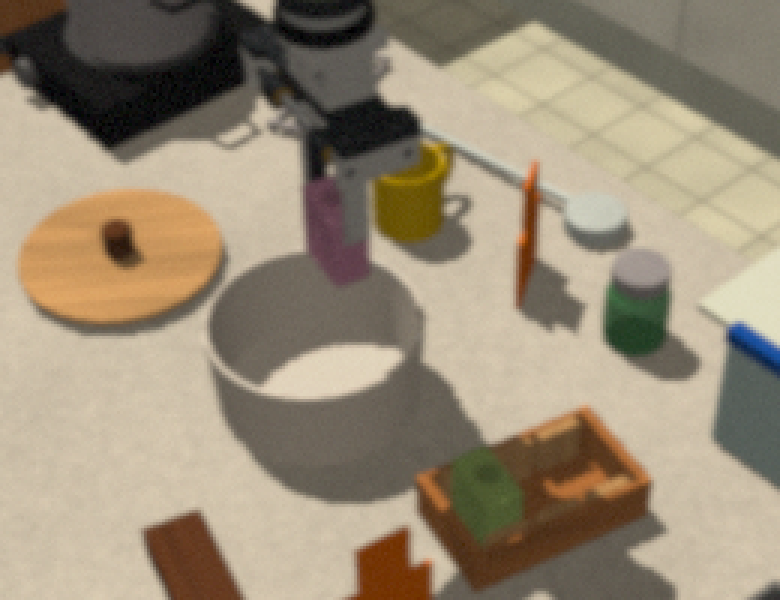

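View pics/sc18.png

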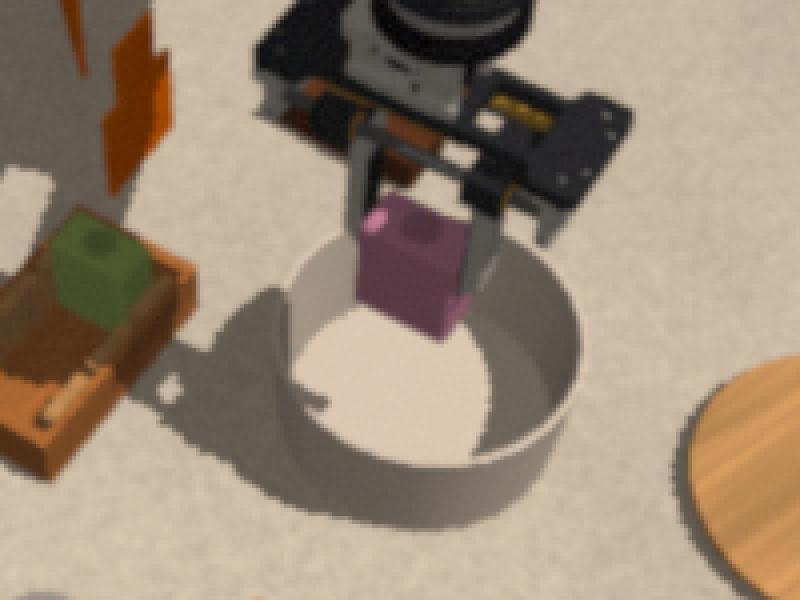

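View pics/w18.png

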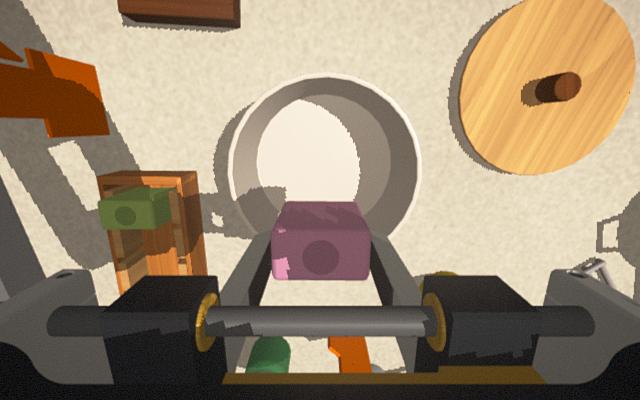

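```bash
python3 - <<'E'
from h import *
f,c=shot("wrist");
P=ray(c,[(229,165),(421,170),(325,74),(257,102),(392,104)],90)[:,:2]
from scipy.optimize import least_squares
r=least_squares(lambda q:np.hypot(*(P-q).T)-96,[523,112]);print(r.x,r.fun.round(1));print(pose())
E
```

```text
[526.80412493 108.19136779] [-1.7 -0.7  1.1  0.2 -1.2]
(array([548.6, 100.5, 207.7]), 1.353, 29.55, 60.2, array([ 0. ,  0. , -2.1]))
```

Request:
drive_tool(
  slide=[
    [0.2, 0.4, -3],
    [0, 0, -3],
    [0, 0, -3],
    [0, 0, -3],
    [0, 0, -1.3],
    [0, 0, 0],
    [0, 0, 0],
  ],
  twist=[0, 0, 0, 0, 0, 0, 0],
  jaw=[5, 5, 5, 5, 5, 5, 5],
)

```text
clock: 30.25
tcp_pos: [551.4, 105.3, 75.7]
tcp_rot: [0.001, 0.108, 0.994, 0.0]
contact_force: [-0.1, -0.8, -0.5]
opening: 59.7
```

Request:
drive_tool(
  slide=[
    [0, 0, -0.3],
    [0, 0, -0.2],
    [0, 0, 0],
    [0, 0, 0],
  ],
  twist=[0, 0, 0, 0],
  jaw=[5, 5, 5, 5],
)

```text
clock: 30.65
tcp_pos: [550.7, 105.9, 70.2]
tcp_rot: [0.0, 0.108, 0.994, 0.0]
contact_force: [0.0, 0.5, -1.9]
opening: 59.9
```

Request:
drive_tool(
  slide=[
    [0, 0, -0.1],
    [0, 0, 0],
    [0, 0, 0],
  ],
  twist=[0, 0, 0],
  jaw=[5, 5, 5],
)

```text
clock: 30.95
tcp_pos: [550.8, 105.9, 69.1]
tcp_rot: [0.0, 0.108, 0.994, 0.0]
contact_force: [-0.4, 0.3, 1.6]
opening: 60.0
```

Touching. Release and rise.

Request:
drive_tool(
  slide=[
    [0, 0, 0],
    [0, 0, 0],
    [0, 0, 0],
    [0, 0, 2],
    [0, 0, 4],
    [0, 0, 4],
    [0, 0, 4],
    [0, 0, 4],
    [0, 0, 0],
  ],
  twist=[0, 0, 0, 0, 0, 0, 0, 0, 0],
  jaw=[6.5, 7.2, 7.8, 7.8, 8, 8, 9, 9, 9],
)

```text
clock: 31.85
tcp_pos: [554.5, 106.1, 256.3]
tcp_rot: [0.007, 0.108, 0.994, 0.001]
contact_force: [-0.3, -0.1, 1.0]
opening: 90.5
```

```bash
python3 - <<'E'
from h import *
f,c=shot("scene");save(f['img'][120:270,250:450].repeat(4,0).repeat(4,1),'sc19');print(pose())
f,c=shot("side");save(f['img'][100:280,200:440].repeat(3,0).repeat(3,1),'s19')
E
```

```text
(array([552.7, 105.9, 252.8]), 1.355, 31.9, 90.0, array([-0.1, -0.9, -0.1]))
```

View pics/sc19.png

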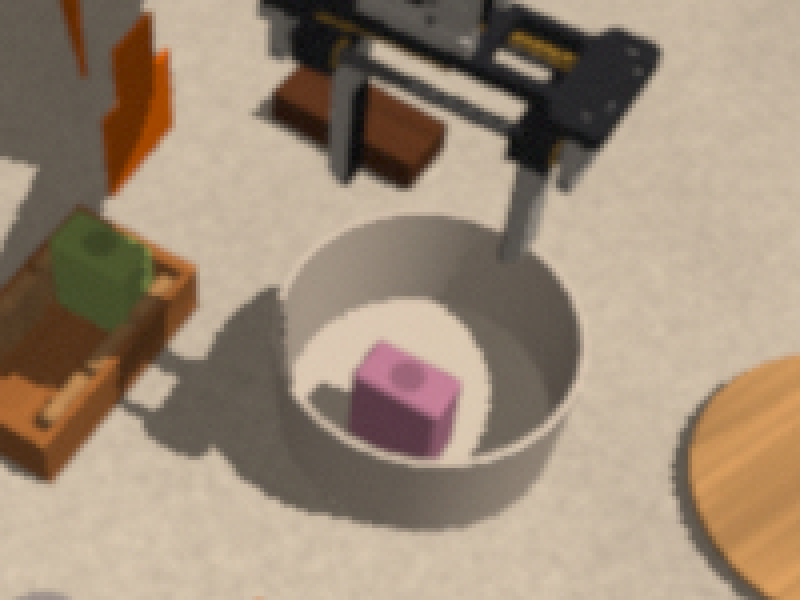

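View pics/s19.png

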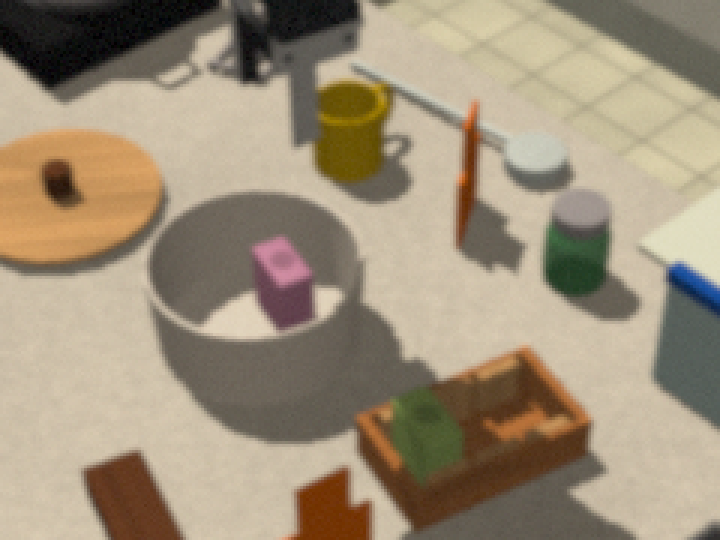

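Request:
drive_tool(
  slide=[
    [-0.6, -4, 0],
    [-0.6, -4, 0],
    [-0.6, -4, 0],
    [-0.6, -4, 0],
    [-0.6, -4, 0],
    [-0.1, -1.5, 0],
    [0, 0, -4],
    [0, 0, -4],
    [0, 0, -4],
    [0, 0, -1],
    [0, 0, 0],
    [0, 0, 0],
  ],
  twist=[0, 0, 0, 0, 0, 0, 0, 0, 0, 0, 0, 0],
  jaw=[9, 9, 9, 9, 9, 9, 9, 9, 9, 9, 9, 9],
)

```text
clock: 33.15
tcp_pos: [520.4, -109.2, 119.8]
tcp_rot: [0.001, 0.107, 0.994, -0.0]
contact_force: [0.8, 0.0, 0.4]
opening: 90.2
```

```bash
python3 - <<'E'
from h import *
f,c=shot("wrist");print(pose());save(f['img'],'w20')
f,c=shot("side");save(f['img'][130:280,280:480].repeat(4,0).repeat(4,1),'s20');print(pose())
E
```

```text
(array([ 521.1, -109.4,  120.7]), 1.355, 33.2, 90.1, array([ 0.1, -0.5, -0.6]))
(array([ 521.3, -109.6,  121. ]), 1.355, 33.25, 89.7, array([0. , 0.1, 0.1]))
```

View pics/s20.png

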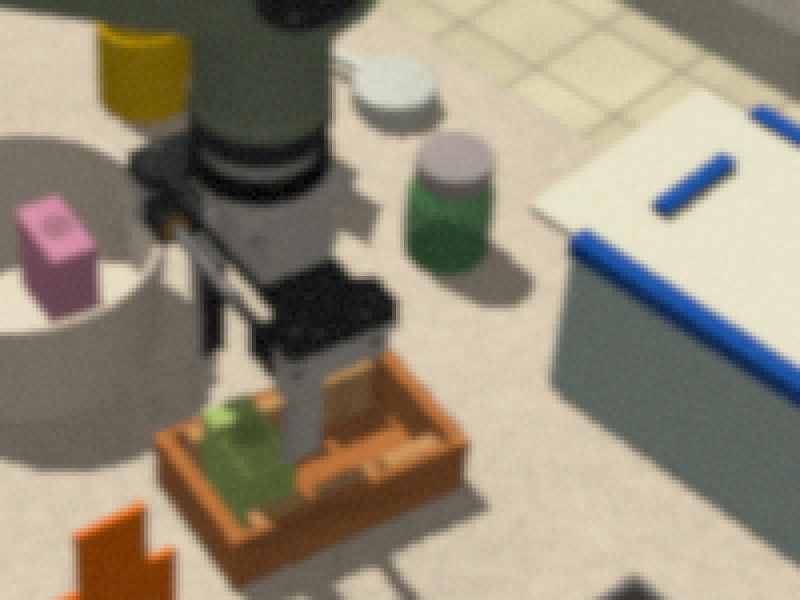

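View pics/w20.png

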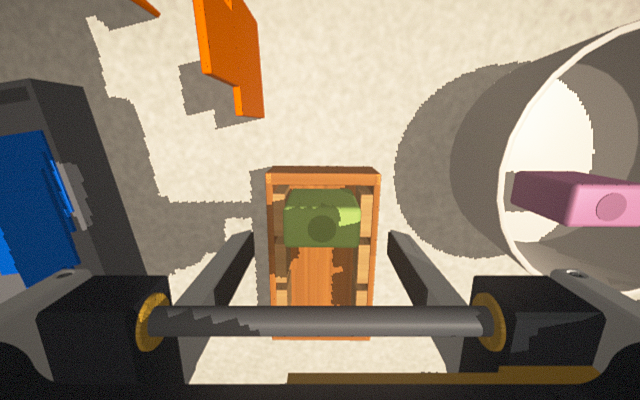

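Request:
drive_tool(
  slide=[
    [0, 0, -3],
    [0, 0, -2.1],
    [0, 0, 0],
    [0, 0, 0],
    [0, 0, 0],
    [0, 0, 0],
    [0, 0, 0],
    [0, 0, 1],
    [0, 0, 3],
    [0, 0, 4],
    [0, 0, 4],
    [0, 0, 2],
  ],
  twist=[0, 0, 0, 0, 0, 0, 0, 0, 0, 0, 0, 0],
  jaw=[9, 9, 9, 7, 5, 5, 5, 5, 5, 5, 5, 5],
)

```text
clock: 34.45
tcp_pos: [521.1, -109.8, 212.5]
tcp_rot: [0.003, 0.108, 0.994, -0.001]
contact_force: [1.1, -0.0, -0.8]
opening: 60.1
```

Request:
drive_tool(
  slide=[
    [0, 4.4, 0],
    [-0.5, 4.5, 0],
    [-0.6, 4.5, 0],
    [-0.6, 4.5, 0],
    [-0.6, 4.5, 0],
    [0, 0.2, 0],
    [0, 0, 0],
    [0, 0, 0],
    [0, 0, 0],
  ],
  twist=[0, 0, 0, 0, 0, 0, 0, 0, 0],
  jaw=[5, 5, 5, 5, 5, 5, 5, 5, 5],
)

```text
clock: 35.35
tcp_pos: [496.6, 115.5, 207.8]
tcp_rot: [-0.0, 0.109, 0.994, -0.0]
contact_force: [-0.5, 0.1, -1.9]
opening: 59.9
```

```bash
python3 - <<'E'
from h import *
f,c=shot("scene");save(f['img'][120:270,250:450].repeat(4,0).repeat(4,1),'sc21');print(pose())
E
```

```text
(array([496.7, 115.5, 207.7]), 1.353, 35.4, 60.0, array([ 0.5,  0.4, -1.6]))
```

View pics/sc21.png

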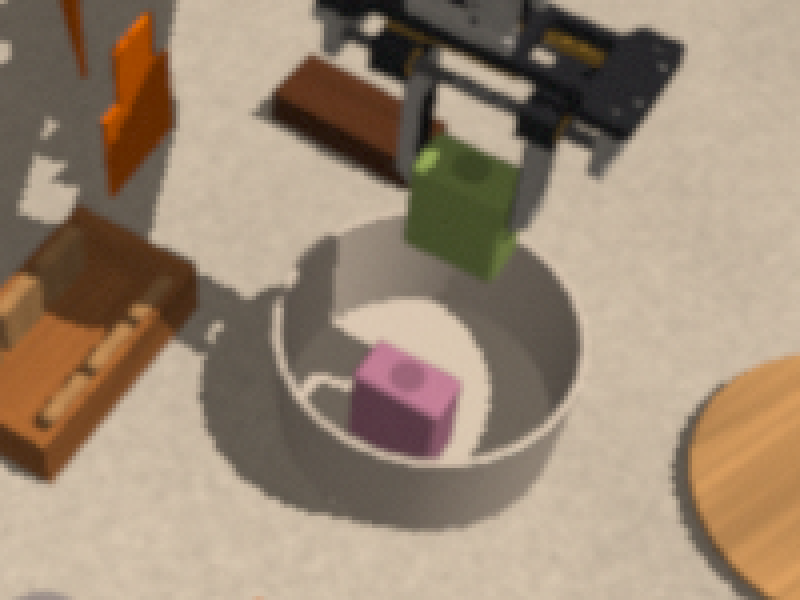

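Request:
drive_tool(
  slide=[
    [0.1, 0, -3],
    [0, 0, -3],
    [0, 0, -3],
    [0, 0, -3],
    [0, 0, -1.4],
    [0, 0, 0],
    [0, 0, 0],
    [0, 0, 0],
  ],
  twist=[0, 0, 0, 0, 0, 0, 0, 0],
  jaw=[5, 5, 5, 5, 5, 5, 5, 5],
)

```text
clock: 36.2
tcp_pos: [499.3, 116.7, 75.6]
tcp_rot: [0.002, 0.108, 0.994, 0.0]
contact_force: [0.5, -0.6, -2.0]
opening: 59.9
```

Request:
drive_tool(
  slide=[
    [0, 0, -0.3],
    [0, 0, -0.2],
    [0, 0, 0],
    [0, 0, 0],
    [0, 0, 0],
  ],
  twist=[0, 0, 0, 0, 0],
  jaw=[5, 5, 5, 5, 5],
)

```text
clock: 36.7
tcp_pos: [497.9, 116.9, 69.2]
tcp_rot: [0.001, 0.108, 0.994, 0.0]
contact_force: [0.5, 0.9, 0.6]
opening: 59.9
```

Request:
drive_tool(
  slide=[
    [0, 0, 0],
    [0, 0, 0],
    [0, 0, 0],
    [0, 0, 2],
    [0, 0, 4],
    [0, 0, 4],
    [0, 0, 4],
    [0, 0, 4],
    [0, 0, 0],
    [0, 0, 0],
  ],
  twist=[0, 0, 0, 0, 0, 0, 0, 0, 0, 0],
  jaw=[6.5, 7.2, 7.8, 7.8, 8, 8, 8, 8, 6, 6],
)

```text
clock: 37.7
tcp_pos: [498.0, 116.9, 249.8]
tcp_rot: [0.001, 0.108, 0.994, 0.0]
contact_force: [0.0, -0.2, -0.7]
opening: 67.1
```

```bash
python3 - <<'E'
from h import *
f,c=shot("scene");save(f['img'],'sc22');print(pose())
L=regions_of(f,'lid');T=regions_of(f,'tub');
f2,c2=shot("side");save(f2['img'],'s22');L2=regions_of(f2,'lid');T2=regions_of(f2,'tub')
for n,A,B in (('lid',L,L2),('tub',T,T2)):
  V=[]
  for cc,X in((c,A),(c2,B)):
    if X: V.append((cc,max(X,key=lambda r:r['region'].sum())['region']))
  for v in [V]+[[x] for x in V]: print(n,fit(n,v,[492,382] if n=='lid' else [524,111]))
E
```

```text
(array([496.9, 116.8, 248.1]), 1.355, 37.75, 63.4, array([ 0.1,  0.1, -0.7]))
lid (array([491.08936858, 383.30909681]), np.float64(0.13131541358831278))
lid (array([491.4464314 , 382.29334605]), np.float64(0.03591221458656617))
lid (array([492., 382.]), np.float64(0.09491235570756734))
tub (array([522.63110445, 112.31521862]), np.float64(0.6276324014789623))
tub (array([522.49057436, 112.73696995]), np.float64(0.3117398858277488))
tub (array([521.79719628, 111.16738046]), np.float64(0.3126074498567335))
```

View pics/sc22.png

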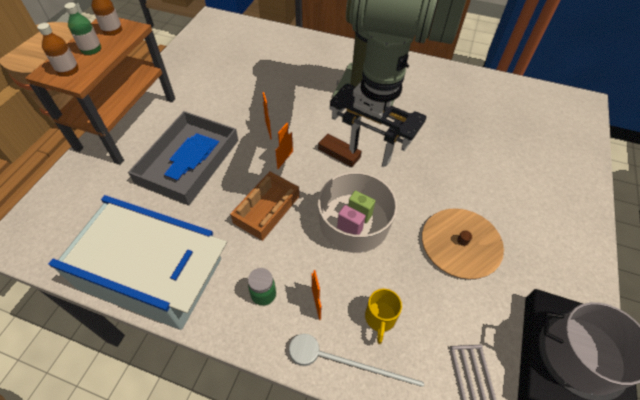

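View pics/s22.png

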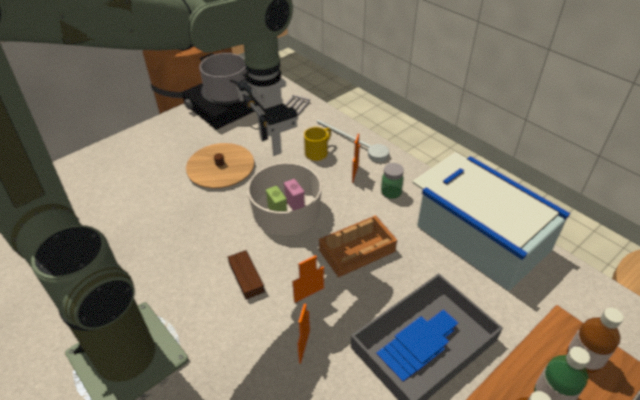

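Request:
drive_tool(
  slide=[
    [0, 4, 0],
    [0, 4, 0],
    [0, 4, 0],
    [0, 4, 0],
    [0, 4, 0],
    [0, 4, 0],
    [-0.5, 2.5, 0],
    [0, 0, 0],
    [0, 0, 0],
    [0, 0, 0],
  ],
  twist=[0, 0, 0, 0, 0, 0, 0, 0, 0, 0],
  jaw=[6, 6, 6, 6, 6, 6, 6, 6, 6, 6],
)

```text
clock: 39.0
tcp_pos: [492.5, 380.7, 248.1]
tcp_rot: [-0.0, 0.108, 0.994, -0.001]
contact_force: [0.2, 0.5, 1.1]
opening: 60.0
```

```bash
python3 - <<'E'
from h import *
f,c=shot("wrist");print(pose());save(f['img'],'w23')
for r in regions_of(f,'lid'): print(r['confidence'],r['xy'],ray(c,r['xy'],15),fit('lid',[(c,r['region'])],[491,382]))
print(proj(c,[[491.5,382.5,45],[491.5,382.5,15]]))
import pickle;pickle.dump((f,c),open('w23.pkl','wb'))
E
```

```text
(array([492.6, 380.5, 248.4]), 1.354, 39.05, 59.8, array([-0.1,  0.8, -0.5]))
0.96 [321.3, 174.1] [[482.83893216 382.60771338  15.        ]] (array([492.58693936, 379.56290611]), np.float64(0.02096609737445832))
[[322.6647701  184.39642585]
 [322.54258704 180.10942278]]
```

View pics/w23.png

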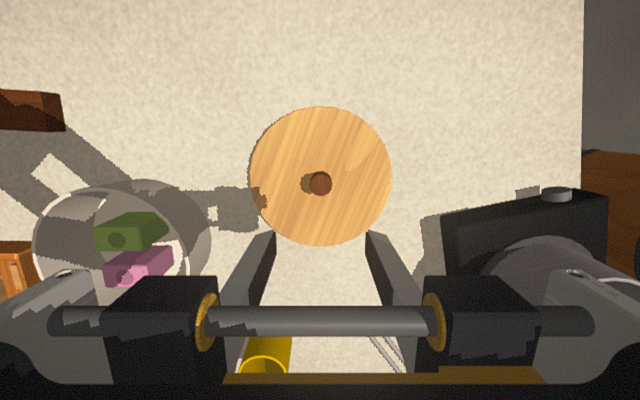

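```bash
python3 - <<'E'
from h import *
import pickle
f,c=pickle.load(open('w23.pkl','rb'));S=pickle.load(open('S1.pkl','rb'))
for z in (0,40,80,120): print(z,ray(c,[(442,215),(606,193),(487,265)],z).round().tolist(),ray(S['scene'][1],[(527,291),(543,345),(570,308)],z).round().tolist())
E
```

```text
0 [[584.0, 546.0, 0.0], [602.0, 784.0, 0.0], [682.0, 606.0, 0.0]] [[565.0, 547.0, 0.0], [682.0, 588.0, 0.0], [574.0, 643.0, 0.0]]
40 [[568.0, 531.0, 40.0], [584.0, 746.0, 40.0], [656.0, 586.0, 40.0]] [[589.0, 533.0, 40.0], [701.0, 572.0, 40.0], [597.0, 624.0, 40.0]]
80 [[552.0, 517.0, 80.0], [566.0, 708.0, 80.0], [631.0, 565.0, 80.0]] [[612.0, 518.0, 80.0], [720.0, 555.0, 80.0], [620.0, 605.0, 80.0]]
120 [[536.0, 502.0, 120.0], [548.0, 670.0, 120.0], [605.0, 545.0, 120.0]] [[636.0, 503.0, 120.0], [738.0, 539.0, 120.0], [644.0, 586.0, 120.0]]
```

Request:
drive_tool(
  slide=[
    [0, 0, -4],
    [0, 0, -4],
    [0, 0, -4],
    [0, 0, -4],
    [0, 0, -2],
    [0, 0, 0],
    [0, 0, 0],
    [0, 0, 0],
  ],
  twist=[0, 0, 0, 0, 0, 0, 0, 0],
  jaw=[6, 6, 6, 6, 6, 6, 6, 6],
)

```text
clock: 39.9
tcp_pos: [494.3, 382.4, 71.2]
tcp_rot: [0.002, 0.108, 0.994, 0.001]
contact_force: [0.4, 0.1, 0.1]
opening: 59.8
```

```bash
python3 - <<'E'
from h import *
f,c=shot("wrist");print(pose());save(f['img'],'w24')
f,c=shot("scene");save(f['img'][150:300,370:570].repeat(4,0).repeat(4,1),'sc24');print(pose())
E
```

```text
(array([494.3, 382.6,  71.4]), 1.355, 39.95, 59.8, array([ 0.3,  0.5, -0.4]))
(array([494.1, 382.6,  71.2]), 1.355, 40.0, 60.3, array([0.1, 0.1, 0.6]))
```

View pics/w24.png

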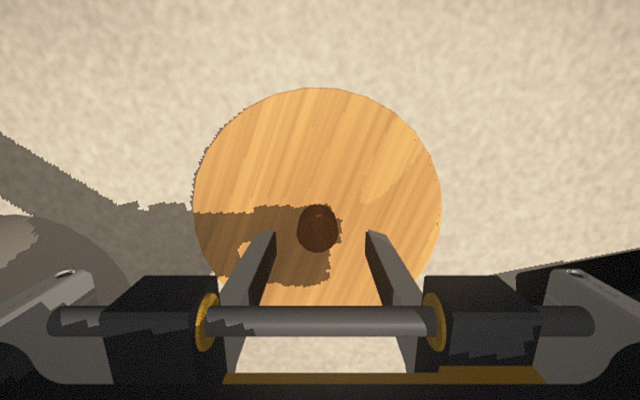

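View pics/sc24.png

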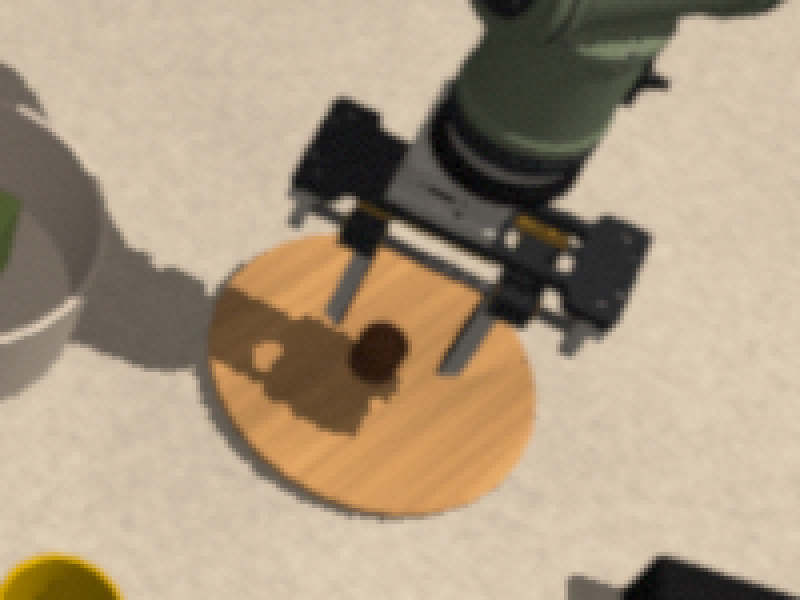

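Request:
drive_tool(
  slide=[
    [-0.1, -0.1, -2],
    [0, 0, -1.2],
    [0, 0, 0],
    [0, 0, 0],
    [0, 0, 0],
    [0, 0, 0],
    [0, 0, 0],
  ],
  twist=[0, 0, 0, 0, 0, 0, 0],
  jaw=[6, 6, 6, 4, 2, 2, 2],
  newtons=35,
)

```text
clock: 40.7
tcp_pos: [491.8, 381.1, 37.4]
tcp_rot: [0.0, 0.108, 0.994, 0.0]
contact_force: [-0.0, -0.3, 1.1]
opening: 31.6
```

Request:
drive_tool(
  slide=[
    [0, 0, 0],
    [0, 0, 0],
    [0, 0, 2],
    [0, 0, 3],
    [0, 0, 4],
    [0, 0, 4],
    [0, 0, 2],
    [0, 0, 0],
    [0, 0, 0],
  ],
  twist=[0, 0, 0, 0, 0, 0, 0, 0, 0],
  jaw=[2, 2, 2, 2, 2, 2, 2, 2, 2],
)

```text
clock: 41.6
tcp_pos: [490.8, 380.5, 185.6]
tcp_rot: [-0.001, 0.108, 0.994, -0.0]
contact_force: [-1.4, -0.0, -2.5]
opening: 29.9
```

Request:
drive_tool(
  slide=[
    [0.4, -3, 0],
    [0.4, -4, 0],
    [0.4, -4, 0],
    [0.4, -4, 0],
    [0.4, -4, 0],
    [0.4, -4, 0],
    [0.7, -3.8, 0],
    [0, 0, 0],
    [0, 0, 0],
    [0, 0, 0],
  ],
  twist=[0, 0, 0, 0, 0, 0, 0, 0, 0, 0],
  jaw=[2, 2, 2, 2, 2, 2, 2, 2, 2, 2],
)

```text
clock: 42.6
tcp_pos: [521.2, 113.6, 185.0]
tcp_rot: [-0.002, 0.107, 0.994, 0.0]
contact_force: [0.0, -0.1, -2.6]
opening: 29.4
```

```bash
cat >> h.py <<'E'
def circ(c,x,y,z,r,im,k,off,col):
    a=np.linspace(0,2*np.pi,90);u=(proj(c,np.c_[x+r*np.cos(a),y+r*np.sin(a),0*a+z])-off)*k
    cv2.polylines(im,[np.round(u).astype(int)],True,col,1)
E
python3 - <<'E'
from h import *
ims=[]
for n,(x0,y0) in (('scene',(270,90)),('side',(200,60))):
    f,c=shot(n);p=pose();print(p)
    im=cv2.resize(f['img'][y0:y0+180,x0:x0+180],None,fx=3,fy=3,interpolation=2) if 0 else cv2.resize(f['img'][y0:y0+180,x0:x0+180],None,fx=2.2,fy=2.2,interpolation=2)
    t=p[0];z0=t[2]-37
    circ(c,t[0],t[1],z0+15,100,im,2.2,(x0,y0),(255,0,0));circ(c,523.5,111.5,90,96,im,2.2,(x0,y0),(0,255,255))
    ims.append(im)
save(np.hstack(ims),'l25')
E
```

```text
(array([521.4, 113.9, 185.4]), 1.356, 42.65, 29.3, array([ 0.5,  0.3, -2.8]))
(array([521.6, 114. , 185.8]), 1.357, 42.7, 29.0, array([-0.4, -0.6, -1.8]))
```

View pics/l25.png

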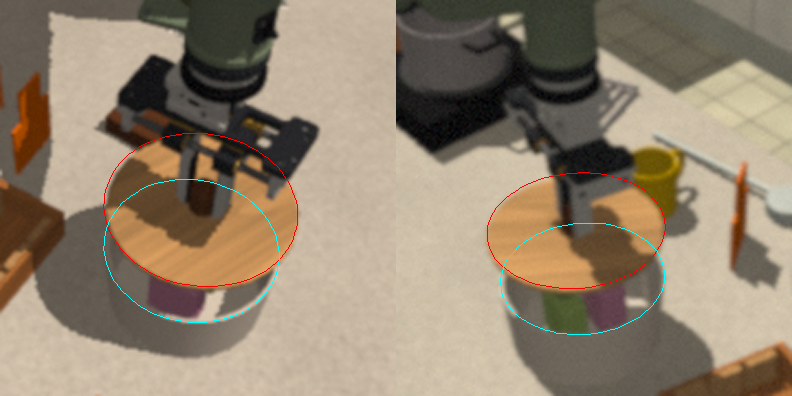

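Request:
drive_tool(
  slide=[
    [0, -0.2, -2],
    [0, 0, -2],
    [0, 0, -1],
    [0, 0, -0.5],
    [0, 0, 0],
    [0, 0, 0],
    [0, 0, 0],
    [0, 0, 0],
  ],
  twist=[0, 0, 0, 0, 0, 0, 0, 0],
  jaw=[2, 2, 2, 2, 2, 2, 2, 2],
)

```text
clock: 43.5
tcp_pos: [523.1, 110.9, 132.6]
tcp_rot: [0.001, 0.108, 0.994, 0.0]
contact_force: [-0.0, 0.1, -1.3]
opening: 29.4
```

```bash
python3 - <<'E'
from h import *
ims=[]
for n,(x0,y0) in (('scene',(300,140)),('side',(230,120))):
    f,c=shot(n);p=pose();print(p)
    k=3.3
    im=cv2.resize(f['img'][y0:y0+120,x0:x0+120],None,fx=k,fy=k,interpolation=2)
    t=p[0];z0=t[2]-37
    circ(c,t[0],t[1],z0+8,100,im,k,(x0,y0),(255,0,0));circ(c,523.5,111.5,90,96,im,k,(x0,y0),(0,255,255))
    ims.append(im)
save(np.hstack(ims),'l26')
E
```

```text
(array([522.9, 110.8, 132.5]), 1.355, 43.55, 29.5, array([ 0.8,  0.1, -2.2]))
(array([522.8, 110.8, 132.3]), 1.355, 43.6, 29.2, array([ 0.3,  0.4, -1.9]))
```

View pics/l26.png

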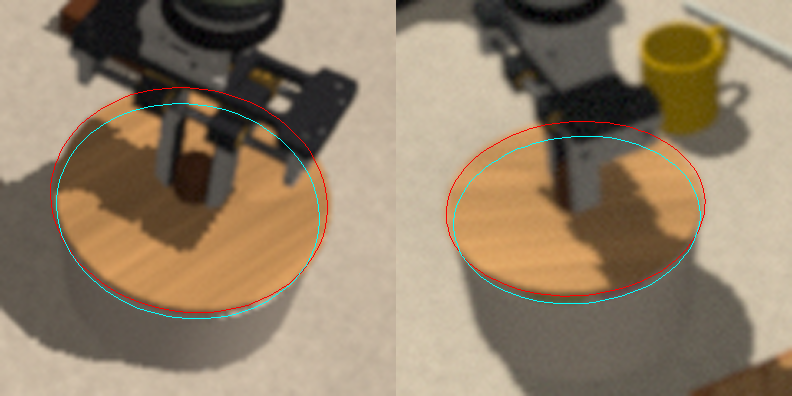

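Request:
drive_tool(
  slide=[
    [0, 0, -0.3],
    [0, 0, -0.3],
    [0, 0, -0.3],
    [0, 0, -0.2],
    [0, 0, 0],
    [0, 0, 0],
    [0, 0, 0],
  ],
  twist=[0, 0, 0, 0, 0, 0, 0],
  jaw=[2, 2, 2, 2, 2, 2, 2],
)

```text
clock: 44.3
tcp_pos: [522.5, 110.8, 120.8]
tcp_rot: [0.0, 0.108, 0.994, 0.0]
contact_force: [-0.2, -0.8, -2.5]
opening: 29.4
```

Request:
drive_tool(
  slide=[
    [0, 0, -0.1],
    [0, 0, -0.1],
    [0, 0, 0],
    [0, 0, 0],
  ],
  twist=[0, 0, 0, 0],
  jaw=[2, 2, 2, 2],
)

```text
clock: 44.7
tcp_pos: [522.7, 110.9, 119.6]
tcp_rot: [0.0, 0.108, 0.994, 0.0]
contact_force: [-1.8, 0.2, 5.3]
opening: 29.5
```

Request:
drive_tool(
  slide=[
    [0, 0, 0],
    [0, 0, 0],
    [0, 0, 0],
    [0, 0, 0],
    [0, 0, 2],
    [0, 0, 4],
    [0, 0, 4],
    [0, -2, 4],
    [-1, -4, 0],
    [-1, -4, 0],
    [-1, -4, 0],
    [0, 0, 0],
  ],
  twist=[0, 0, 0, 0, 0, 0, 0, 0, 0, 0, 0, 0],
  jaw=[4, 5, 6, 6, 6, 6, 6, 6, 6, 6, 6, 6],
)

```text
clock: 45.9
tcp_pos: [491.6, -33.0, 258.7]
tcp_rot: [0.0, 0.111, 0.994, -0.001]
contact_force: [-0.4, 0.8, -0.3]
opening: 59.9
```

```bash
python3 - <<'E'
from h import *
ims=[]
for n,(x0,y0) in (('scene',(300,140)),('side',(230,120))):
    f,c=shot(n);k=3.3
    im=cv2.resize(f['img'][y0:y0+120,x0:x0+120],None,fx=k,fy=k,interpolation=2)
    circ(c,522.7,110.9,97,100,im,k,(x0,y0),(255,0,0));circ(c,522.7,110.9,90,100,im,k,(x0,y0),(0,255,255))
    ims.append(im);save(f['img'],'f_'+n)
    for r in regions_of(f,'lid'): print(n,fit('lid',[(c,r['region'])],[522,111],z=82))
save(np.hstack(ims),'l27');print(pose())
E
```

```text
scene (array([522.43784508, 113.90533704]), np.float64(0.034811529933481154))
side (array([523.80175781, 110.90478516]), np.float64(0.11146598530820824))
(array([492.5, -28.4, 258.6]), 1.356, 46.1, 59.9, array([-0.3,  0.4, -0.1]))
```

View pics/l27.png

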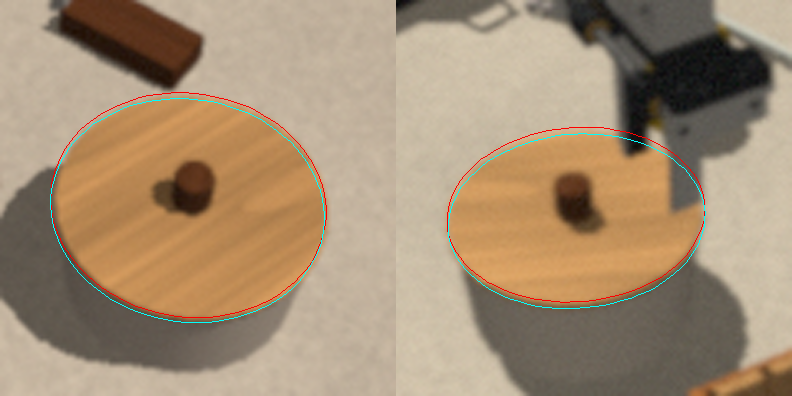

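View pics/f_scene.png

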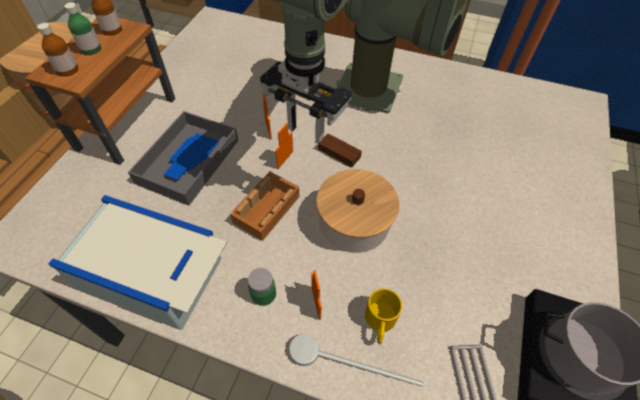

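View pics/f_side.png

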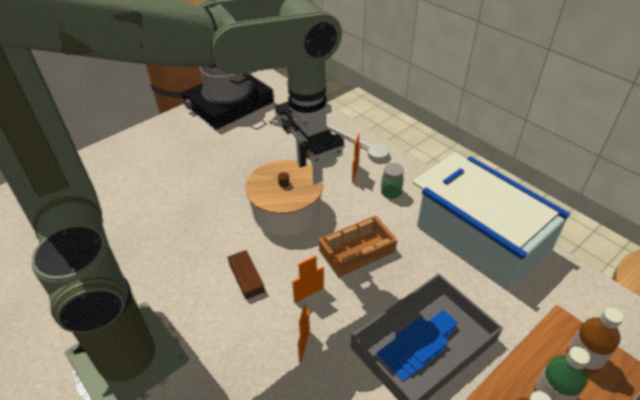

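```bash
python3 - <<'E'
from h import *
V=[]
for n in ('scene','wrist'):
    f,c=shot(n);r=regions_of(f,'lid')
    if n=='wrist': save(f['img'],'w28')
    if r: V.append((n,c,max(r,key=lambda r:r['region'].sum())['region']))
for z in (74,78,80,82,84,86,90):
    print(z,[(n,fit('lid',[(c,m)],[522.5,111],z=z)) for n,c,m in V])
print(pose())
E
```

```text
74 [('scene', (array([516.75178027, 112.06576483]), np.float64(0.012724879333040808))), ('wrist', (array([524.39361615, 114.07036941]), np.float64(0.03607580824972129)))]
78 [('scene', (array([519.51492935, 112.84071019]), np.float64(0.016673979815708645))), ('wrist', (array([523.78317505, 111.53955987]), np.float64(0.024749163879598662)))]
80 [('scene', (array([521.14599641, 112.91975607]), np.float64(0.020403685827117157))), ('wrist', (array([523.75709456, 110.60306991]), np.float64(0.02693422519509476)))]
82 [('scene', (array([522.54521489, 113.10421622]), np.float64(0.025010969723562967))), ('wrist', (array([523.63103622, 110.22909931]), np.float64(0.036521739130434785)))]
84 [('scene', (array([523.75456572, 112.533283  ]), np.float64(0.030276437033786747))), ('wrist', (array([523.57641629, 109.30248956]), np.float64(0.048517279821627644)))]
86 [('scene', (array([525.01551509, 112.63425386]), np.float64(0.03312856516015796))), ('wrist', (array([523.92195423, 108.12255506]), np.float64(0.06011148272017837)))]
90 [('scene', (array([527.24615991, 112.84832454]), np.float64(0.04212373848179026))), ('wrist', (array([523.20077752, 105.81332504]), np.float64(0.08312151616499443)))]
(array([492.6, -28.1, 258.6]), 1.357, 46.3, 59.8, array([-0.2,  0.2,  0.6]))
```

View pics/w28.png

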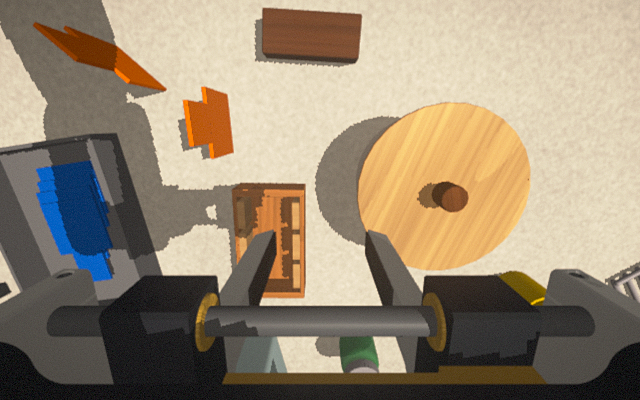

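```bash
python3 -c "
from cell import *
print(hand_in())"
```

```text
the job is handed in; nothing more can be done
None
```

The soap is unmoulded and the job is handed in at about 46 s of the 210 s allowed; `hand_in` gave no verdict.

- **Dividers:** All four blue dividers were present. I drew each one straight up out of its grooves and laid them flat, stacked, in the grey tray. I left the orange look-alikes alone.
- **Bars:** Only the pink and green bars were present. Both stood upright on the tub floor in the last pictures before the lid went on.
- **Lid:** It touched down on the tub with its origin at about 82 mm, which is the seated height. That comes from the tool height at contact, less where I gripped the knob on the table. Its centre measured within about 3 mm of the tub's.
- **Jar and measuring cup:** Both were still standing at the end. The gripper was clear of everything.

**Last checks that disagreed:** Fitting the lid's outline in the pictures preferred a slightly lower height than 82 mm. The wrist camera put it near 78 mm. The scene camera's fit kept improving down to 74 mm, the lowest height I tried. The side camera's fit was looser because the gripper hid part of the lid. I put this down to camera calibration, and no view showed the lid raised or tilted. I saw no sign of the lid or tray being knocked during the run.

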